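# Stack the stock boxes by their feet and lean the count clipboard on the stack

### The job

Close the stock count: without shifting the deepest lidded box from its cell of the bin table, stack the medium box on it and then the shallow box on top, each with its four corner feet fully down in the wells of the lid below. Then take the clipboard from the tape tower and lean it, clip up and sheet towards you, squarely against the front of the stack, its foot on the cell floor and up against the low wall at the front of that cell. Let go of everything and leave the tape tower, the single tape roll, the tin and the markers where they are.

Things in the scene. Friction and masses are not known exactly. Their poses are not given: they have to be found in the camera images.
- deep_box: The deepest lidded stacking box, milky body and grey lid, 48 mm high from the soles of its feet to the lid top, lid 62 mm (own x) by 100 mm (own y). Origin: centre underneath, at the level of the soles; z up. Four round feet 5 mm high (10 mm across, tapering to 7) at x +-20, y +-39; four square wells 14 mm wide, 6.5 mm deep in the lid at the same x, y. 450 g. Bottom of the stack, stands in its cell.
- medium_box: The medium lidded stacking box, milky body and grey lid, 38 mm high from the soles of its feet to the lid top, lid 62 mm (own x) by 100 mm (own y). Origin: centre underneath, at the level of the soles; z up. Four round feet 5 mm high (10 mm across, tapering to 7) at x +-20, y +-39; four square wells 14 mm wide, 6.5 mm deep in the lid at the same x, y. About 220 g. Seated, its origin is 43 mm above the deep box's.
- shallow_box: The shallow lidded stacking box, milky body and grey lid, 28 mm high from the soles of its feet to the lid top, lid 62 mm (own x) by 100 mm (own y). Origin: centre underneath, at the level of the soles; z up. Four round feet 5 mm high (10 mm across, tapering to 7) at x +-20, y +-39; four square wells 14 mm wide, 6.5 mm deep in the lid at the same x, y. About 150 g. Seated, its origin is 33 mm above the medium's.
- clipboard: Brown hardboard clipboard, 112 mm wide (own y), 210 mm long (own z, to the clip end), 5 mm thick (own x), 160 g; own -x is the sheet side, where a 4 mm paper block lies (z 23-169). Origin: centre of the foot end, mid-thickness. At the start it leans about 22 degrees, clip up, own +x side on the tape tower.
- clip_centre (a point): Centre of the steel clip at the top of the clipboard: own x -3.5 mm, z 195 mm from the clipboard's origin. Clip and board together are 12 mm thick there (own x -9.5 to +2.5), 66 mm wide, z 180 to 210: pinch here across the thickness, along the board.
- board_foot (a point): Middle of the clipboard's lower edge on the sheet side: own x -2.5 mm, z 0.
- cell_front (a point): Middle of the foot of the front wall of the deep box's cell, on the cell floor; fixed. Its x points into the cell, away from the robot (turned 15 degrees from world x), y along the wall, z up. The wall is 25 mm higher than this floor; the cell is 186 mm deep and 143 mm wide, with like low walls all round.
- tape_tower: Shrink-wrapped tower of brown tape rolls standing on end, 75 mm diameter, 135 mm high, about 580 g, with the clipboard leaning on its front. Origin: centre underneath, z up. Stands in the next cell to the left. Not to be shifted or tipped.
- tape_roll: Single brown tape roll lying flat in one of three cells, 74 mm diameter, 25 mm high; origin centre underneath. The two smaller boxes lie in the other two (order varies): two cells beside each other right of the stack, one nearer the robot; floors at world z 0, walls 41 mm high. Leave it.
- gas_tin: Red tin standing at the back, 66 mm diameter, 257 mm high; origin centre underneath. Leave it. Elsewhere, fixed goods: wrapped tape towers piled up to 0.38 m high at the left end of the table (world y over 0.42), which the gripper must rise clear of; low cutters and rolls in other cells; loose rubber bands on some cell floors offer no resistance.
- marker_a: Text marker, 126 mm long, 17 mm thick, lying along the back wall of the cell right of the stack. Leave it.
- marker_b: Marker pen, 130 mm long, 18 mm thick, lying along the back wall of the second cell right of the stack. Leave it.

How it is judged:
By the outcome, as a careful person would: the job done as asked, in the order asked, and still so for the second after the job is handed in, with the robot touching nothing.
It also fails if it takes over 56 s, if anything falls off the work surface, if the arm or the gripper's body presses on something with over 40 N, if the wrist force passes 120 N, or if a joint passes its speed limit or range.

### The arm

A 6-joint arm with a two-finger parallel gripper is mounted at the origin on a cart in front of the work surface, level with it; the furniture and walls round the work are solid. World frame = base frame: x ahead of the robot, y to its left, z up, the work surface at z = 0. Lengths are in mm, angles in rad, forces in N, time in s.
With the tool pointing down it reaches from about 300 to 775 mm from the base axis. Payload 14.6 kg.
Tool frame: the origin (TCP) lies on the centre line of the jaws, within the pads' length; the fingertips stand 11 mm ahead of it and the grasp point (between the pads) lies 8 mm behind it (nose_length is the distance from the TCP to the fingertips, in mm); z points along the fingers, y is the line along which they close (so a half turn about z gives the same grasp; the last joint's range is limited). The gripper opens to 94 mm and grips with 3 to 60 N. Pads are 16 mm wide; open, the fingers measure 119 mm over their backs; the gripper's body (75 mm by 177 mm) begins 78 mm behind the grasp point.
Start: joints at [1.151, 0.3, 1.521, -0, 1.321, -0.067], TCP at [190.037, 516.116, 216.446] pointing down, gripper open.
Joint ranges: [-3.03, 3.03], [-0.79, 2.21], [0.23, 2.52], [-1.04, 4.18], [0, 3.07], [-2.55, 2.55]. Speed limits (rad/s): [2.22, 2.22, 2.57, 3.14, 3.14, 3.14].

### API

Orientations are given as a unit quaternion [w, x, y, z].
In Python, from rig import read_state, grab_frame, job_done, nose_length gives the robot as it stands. The module is installed in compiled form; this text tells all that it offers.
- The arm moves only by the tool play_rows, never from a script. Its argument "motion" is a list of rows, each an object with "dp": the shift along the tool's x, y, z in m, a list of three; "yaw": the turn about the tool's z in rad. In form: [{"dp": [tx, ty, tz], "yaw": yaw}, ...]. A call has 1 to 20 rows; each row is the pose to reach, as a shift and turn from the pose commanded when the call began, along the tool's axes at that moment; what a row does not reach only later rows make up. A row lasts 1/12 s, in which the tool goes at most 41.7 mm and 7.16 degrees, less where a joint would pass 70% of its speed; a pose out of reach is approached as far as the arm can. A call with a gripper value outside its range is refused whole. "gripper" is the opening, from -1 (shut) to 1 (fully open), set as the call begins (left out, the last holds). The fingers move at their own pace and stop on an object; the grip force is fixed at half the most. Time passes only in rows, so rows that repeat a pose let the fingers close. It gives the time, the measured TCP pose, the force, the opening and the grip force at its end, in the units of the state.
- read_state(): the state, without advancing time (a new reading comes with each control period).
- grab_frame(name): name is "side" or "top"; returns a dict with "image" (480x640x3 uint8, red, green, blue), "fx", "fy", "cx", "cy" (pixels), "rvec" (rotation vector, rad) and "tvec" (3), from world to camera coordinates, as OpenCV has them. Camera axes: x right, y down, z forward; pixel columns grow to the right and rows downward; lengths in mm; the calibration is good to about 2 mm. A picture is of the moment at which its call begins. There is no depth.
- job_done(): hands the job in; it is judged then, once.
The state is a dict: "time": time; "qpos": joint angles; "dq": joint speeds; "tau": joint torques, N m; "eef_pos": TCP position; "eef_rot": TCP orientation; "wrist_force": force on the tool from outside, world axes, zero at the start; "wrist_torque": the same for the moment, N m; "opening": finger opening in mm; "gripper_force": force on a finger pad.
Only numpy, scipy, OpenCV 4.12 (cv2) and the standard library are available. Lean on these libraries where they do the work, as an engineer would, in place of code of your own. Each camera call takes 0.05 s, during which the arm holds its last target. There are 200 camera calls.

## Working session

There is one attempt and no reset: what is moved stays moved. The work goes in short steps, Python scripts to look and compute and a tool call to move; the robot and the scene stay as the last step left them, time stands still between calls to the robot, and variables do not carry over. Pictures are saved under pics/ and viewed, at most 10 in all, crops included, and the job is handed in when it is done.

Besides the shell and the picture viewer there is one more tool, called after "Emit:" in YAML: its name, and indented under it one key for each argument. play_rows: Moves the arm, as the interface text tells. Its arguments: {"type":"object","properties":{"motion":{"type":"array","items":{"type":"object","properties":{"dp":{"type":"array","items":{"type":"number"}},"yaw":{"type":"number"}}}},"gripper":{"type":"number"}},"required":["motion"]}

```bash
mkdir -p pics
python3 - <<'E'
from rig import *
import cv2,numpy as np
s=read_state();print({k:np.round(v,3) for k,v in s.items()}, nose_length() if callable(nose_length) else nose_length)
for n in("side","top"):
    f=grab_frame(n);cv2.imwrite(f"pics/{n}0.png",f["image"][:,:,::-1])
    R=cv2.Rodrigues(np.array(f["rvec"]))[0];print(n,f["fx"],f["cx"],f["cy"],"cam",-R.T@np.array(f["tvec"]).ravel(),"fwd",R[2])
E
```

```text
{'time': np.float64(0.0), 'qpos': array([ 1.151,  0.3  ,  1.522,  0.   ,  1.321, -0.067]), 'dq': array([-0.001,  0.001,  0.001,  0.002, -0.001, -0.001]), 'tau': array([-1.0000e-03, -5.3181e+01, -3.5273e+01,  7.1000e-02,  2.5000e-02,
       -0.0000e+00]), 'eef_pos': array([189.945, 515.891, 215.874]), 'eef_rot': array([-0.   ,  0.175,  0.984, -0.001]), 'wrist_force': array([ 0.509, -1.221,  0.348]), 'wrist_torque': array([ 0.024, -0.008,  0.001]), 'gripper_force': np.float64(0.0), 'opening': np.float64(94.08)} 11.0
side 598.2016412067987 325.51044992522066 237.5136944047098 cam [  51.90720191 -942.09727443  518.13994237] fwd [ 0.48608107  0.79802591 -0.35620198]
top 471.41272276846644 318.6115938994596 235.14701305002086 cam [ 393.20622583  -55.48375291 1050.54928057] fwd [ 0.19581563 -0.00812532 -0.98060707]
```

View pics/side0.png

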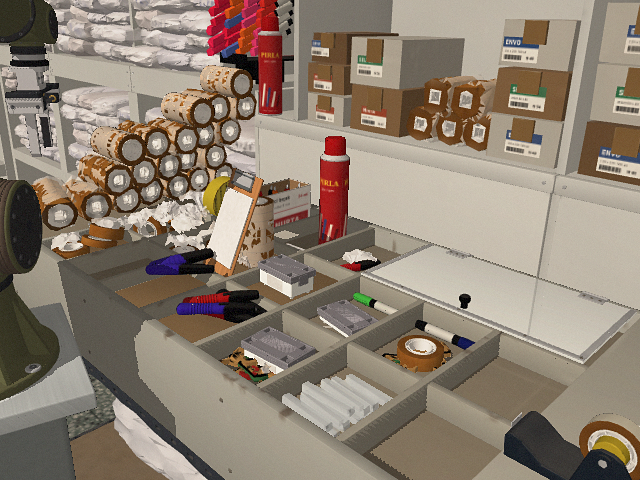

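View pics/top0.png

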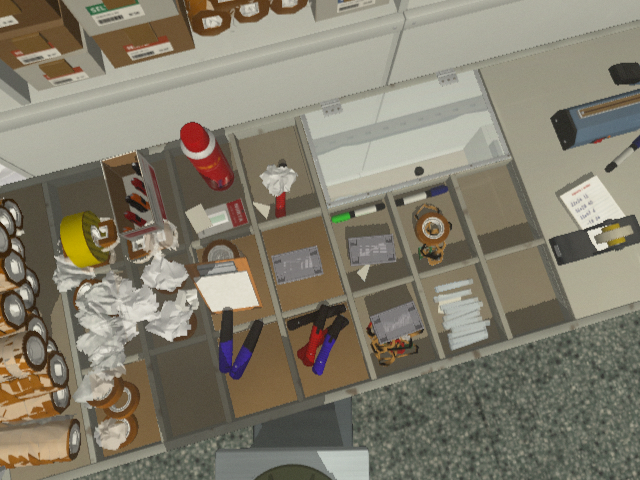

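The side view shows the deep box (≈287,275), the second box (≈345,317), the front box (≈278,350) and the clipboard (≈235,225). In the top view they are at (298,265), (372,250), (397,322) and (228,287). I'll enlarge both.

Run:
```python
import cv2
for n,(x0,y0,w,h) in dict(top=(185,225,260,130),side=(205,165,200,150)).items():
    c=cv2.imread(f"pics/{n}0.png")[y0:y0+h,x0:x0+w]
    k=780//w
    cv2.imwrite(f"pics/{n}0c.png",cv2.resize(c,None,fx=k,fy=k,interpolation=cv2.INTER_CUBIC)); print(n,k)
c=cv2.imread("pics/side0.png")[240:390,215:415]
cv2.imwrite("pics/side0d.png",cv2.resize(c,None,fx=4,fy=4,interpolation=cv2.INTER_CUBIC))
```

```text
top 3
side 3
```

View pics/top0c.png

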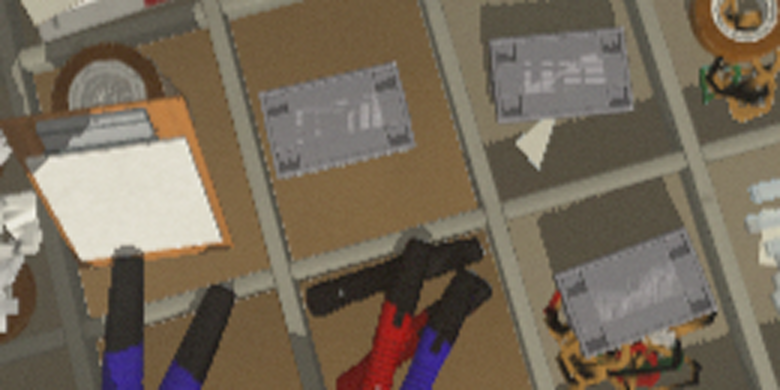

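View pics/side0d.png

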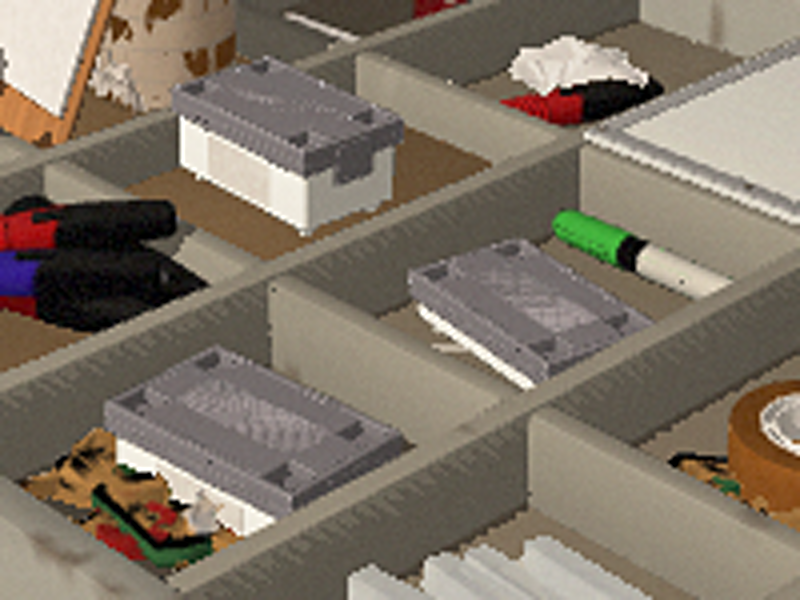

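View pics/side0c.png

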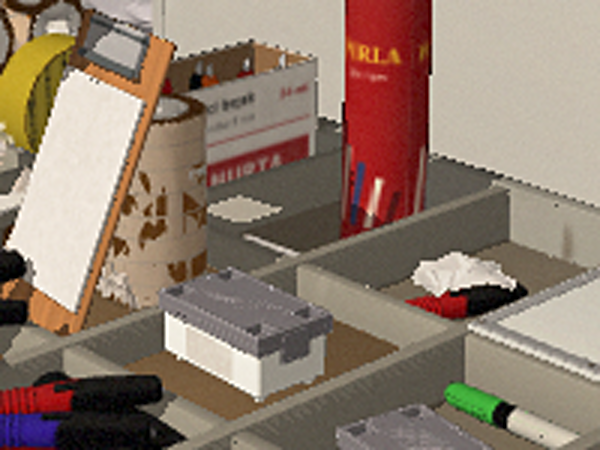

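Top crop: the deep, B and A lid corners are clear. In the side crop, A (front cell) shows a taller white body than B. I'll fit the lid rectangles and the board to these corners.

```bash
cat > h.py <<'E'
import numpy as np,cv2
from scipy.optimize import least_squares
from scipy.spatial.transform import Rotation as Ro
CAM={}
import pickle,os
def cams():
    if not os.path.exists("cams.pkl"):
        from rig import grab_frame
        d={}
        for n in("side","top"):
            f=grab_frame(n);f.pop("image");d[n]=f
        pickle.dump(d,open("cams.pkl","wb"))
    return pickle.load(open("cams.pkl","rb"))
C=cams()
def K(f):return np.array([[f["fx"],0,f["cx"]],[0,f["fy"],f["cy"]],[0,0,1.]])
def proj(n,P):
    f=C[n];return cv2.projectPoints(np.asarray(P,float).reshape(-1,3),np.array(f["rvec"],float),np.array(f["tvec"],float),K(f),None)[0][:,0]
def ray(n,uv,z):
    f=C[n];R=cv2.Rodrigues(np.array(f["rvec"],float))[0];c=-R.T@np.array(f["tvec"],float).ravel()
    d=R.T@np.linalg.inv(K(f))@np.array([uv[0],uv[1],1.]);return c+d*(z-c[2])/d[2]
def fit_lid(top,side,x0=(400,0,50,0.2)):
    M=np.array([[31,50],[31,-50],[-31,-50],[-31,50]])
    def r(p):
        c,s=np.cos(p[3]),np.sin(p[3])
        P=np.c_[M@np.array([[c,s],[-s,c]])+p[:2],np.full(4,p[2])]
        return np.r_[(proj("top",P)-top).ravel(),(proj("side",P)-side).ravel()]
    s=least_squares(r,x0,loss="soft_l1",x_scale=[10,10,10,.1]);return s.x,r(s.x).reshape(-1,2)
E
python3 - <<'E'
from h import *
np.set_printoptions(precision=1,suppress=True)
T=lambda a:np.array(a)/3+[185,225]
D=lambda a:np.array(a)/4+[215,240]
for n,t,s in (("deep",[(260,94),(395,62),(413,147),(280,180)],[(265,57),(403,125),(303,160),(173,93)]),
 ("B",[(490,39),(622,28),(633,109),(499,121)],[(517,240),(655,325),(548,372),(410,277)]),
 ("A",[(556,270),(684,230),(717,310),(585,356)],[(215,345),(408,436),(290,492),(105,405)])):
    p,r=fit_lid(T(t),D(s));print(n,p[:3],"yaw",np.degrees(p[3]));print(r.T)
# board
t=T([(183,97),(231,244),(85,265)]);s=np.array([(175,42),(80,330),(82,12)])/3+[205,165]
Mt=np.array([[-2.5,-56,210],[-2.5,-56,0],[-2.5,56,0]]);Ms=np.array([[-2.5,-56,210],[-2.5,-56,0],[-2.5,56,210]])
def r(p):
    R=Ro.from_euler("ZYX",[p[3],p[4],0])
    return np.r_[(proj("top",R.apply(Mt)+p[:3])-t).ravel(),(proj("side",R.apply(Ms)+p[:3])-s).ravel()]
q=least_squares(r,[400,150,15,.26,.38],loss="soft_l1",x_scale=[10,10,10,.1,.1])
print("board",q.x[:3],np.degrees(q.x[3:]),r(q.x))
print("clip",Ro.from_euler("ZYX",[q.x[3],q.x[4],0]).apply([-3.5,0,195])+q.x[:3])
for uv in [(285,262),(480,208),(232,30),(410,-5)]: print(uv,ray("top",T(uv),41),ray("top",T(uv),0),ray("top",T(uv),16))
E
```

```text
deep [527.7 -18.6  61.3] yaw 12.84039536510454
[[-0.3  0.6  1.5 -0.5  0.  -0.2 -0.5 -2. ]
 [-0.2 -0.5 -0.7 -0.4  0.9 -0.4  0.  -0. ]]
B [ 564.  -181.3   26. ] yaw 4.8945845736208415
[[-0.4  0.4  0.4 -0.2  0.   1.4 -0.7 -1.2]
 [-0.1 -0.8 -0.3  0.3  0.   1.4 -0.2 -0.5]]
A [ 407.2 -227.    37.6] yaw 18.51831515148822
[[-0.6  0.6  0.4  0.2  0.7 -1.2 -0.3 -0.7]
 [ 0.3 -2.2 -0.9 -0.1 -0.  -0.4  2.3 -0.5]]
board [440.6 113.1  15.8] [ 8.2 21.7] [ 0.1 -0.8  1.8 -1.2 -0.9  0.1 -0.6  0.1 -1.1  6.9  0.1 -2. ]
clip [508.8 122.9 198.2]
(285, 262) [429.6  20.3  41. ] [431.1  23.3   0. ] [430.5  22.1  16. ]
(480, 208) [ 465.4 -118.1   41. ] [ 468.3 -120.7    0. ] [ 467.2 -119.7   16. ]
(232, 30) [596.9  59.   41. ] [605.1  63.6   0. ] [601.9  61.8  16. ]
(410, -5) [621.1 -71.   41. ] [630.4 -71.6   0. ] [626.8 -71.3  16. ]
```

```bash
cat >> h.py <<'E'
def plan(x,y,z,ang,verbose=True):
    """tool move to world TCP (mm) with tool y at world angle ang (deg, mod 180)"""
    from rig import read_state
    s=read_state();q=s["eef_rot"];R=Ro.from_quat([q[1],q[2],q[3],q[0]]).as_matrix()
    d=R.T@(np.array([x,y,z])-s["eef_pos"])/1000
    a=np.degrees(np.arctan2(R[1,1],R[0,1]))
    dy=(a-ang+90)%180-90
    print("dp",np.round(d,4),"yaw",round(np.radians(dy),4),"cur",np.round(s["eef_pos"],1),"ang",round(a,2),"q",np.round(s["qpos"],2),"F",np.round(s["wrist_force"],1))
E
python3 - <<'E'
from h import *
np.set_printoptions(precision=1,suppress=True)
T=lambda a:np.array(a)/3+[185,225]
t=T([(183,97),(231,244),(85,265)]);s=np.array([(175,42),(82,12)])/3+[205,165]
Mt=np.array([[-2.5,-56,210],[-2.5,-56,0],[-2.5,56,0]]);Ms=np.array([[-2.5,-56,210],[-2.5,56,210]])
def r(p):
    R=Ro.from_euler("ZYX",[p[2],np.radians(22),0]);o=[p[0],p[1],16+2.5*np.sin(.384)]
    return np.r_[(proj("top",R.apply(Mt)+o)-t).ravel(),(proj("side",R.apply(Ms)+o)-s).ravel()]
q=least_squares(r,[440,110,.2],loss="soft_l1",x_scale=[10,10,.1])
print("board",q.x[:2],np.degrees(q.x[2]),r(q.x))
R=Ro.from_euler("ZYX",[q.x[2],np.radians(22),0])
for P in([-3.5,0,195],[2.5,0,210],[-9.5,0,210],[2.5,0,180]):print(P,R.apply(P)+[q.x[0],q.x[1],17])
print("marker",ray("top",(335,218),9),ray("top",(383,208),9)); print("cellA bottom/right walls",ray("top",T((570,390)),41))
plan(190,516,460,70);plan(407.2,-227,200,18.5)
E
```

```text
board [439.3 113.2] 7.648345263086597 [ 0.3 -0.4  1.7 -0.3 -1.2  0.4 -0.9 -0.1  0.3 -2.3]
[-3.5, 0, 195] [508.5 122.5 199.1]
[2.5, 0, 210] [519.6 124.  210.8]
[-9.5, 0, 210] [508.6 122.5 215.3]
[2.5, 0, 180] [508.4 122.5 183. ]
marker [ 640.4 -101.9    9. ] [ 662.3 -211.9    9. ]
cellA bottom/right walls [ 339.  -177.3   41. ]
dp [ 0.  -0.  -0.2] yaw -0.0038 cur [190.  516.  216.1] ang 69.78 q [ 1.1  0.3  1.5  0.   1.3 -0.1] F [0.3 0.5 0.4]
dp [-0.5 -0.6  0. ] yaw 0.8951 cur [190.  516.  216.1] ang 69.78 q [ 1.1  0.3  1.5  0.   1.3 -0.1] F [0.3 0.5 0.4]
```

Emit:
play_rows:
  motion:
    - {"dp": [0, 0, -0.04], "yaw": 0}
    - {"dp": [0, 0, -0.08], "yaw": 0}
    - {"dp": [0, 0, -0.12], "yaw": 0}
    - {"dp": [0, 0, -0.16], "yaw": 0}
    - {"dp": [0, 0, -0.2], "yaw": 0}
    - {"dp": [0, 0, -0.24], "yaw": 0}
    - {"dp": [0, 0, -0.25], "yaw": 0}
    - {"dp": [-0.06, -0.08, -0.25], "yaw": 0.1}
    - {"dp": [-0.12, -0.16, -0.25], "yaw": 0.2}
    - {"dp": [-0.18, -0.24, -0.25], "yaw": 0.3}
    - {"dp": [-0.24, -0.32, -0.25], "yaw": 0.4}
    - {"dp": [-0.46, -0.622, -0.15], "yaw": 0.895}
    - {"dp": [-0.46, -0.622, -0.1], "yaw": 0.895}
    - {"dp": [-0.46, -0.622, -0.0], "yaw": 0.895}
    - {"dp": [-0.46, -0.622, 0], "yaw": 0.895}
    - {"dp": [-0.46, -0.622, 0], "yaw": 0.895}
    - {"dp": [-0.46, -0.622, 0], "yaw": 0.895}
    - {"dp": [-0.46, -0.622, 0], "yaw": 0.895}
    - {"dp": [-0.46, -0.622, 0], "yaw": 0.895}
    - {"dp": [-0.46, -0.622, 0], "yaw": 0.895}

```text
time: 1.87
eef_pos: [334.5, 20.2, 330.6]
eef_rot: [0.0, 0.584, 0.812, 0.0]
wrist_force: [0.9, 0.8, 0.7]
opening: 93.8
gripper_force: 0.0
```

```bash
sed -i 's/np.round(d,4)/np.round(d,4).tolist()/;$a np.set_printoptions(precision=1,suppress=True)' h.py; sed -i 's/np.set_printoptions(precision=1/np.set_printoptions(precision=4/' h.py; python3 -c "
from h import *
plan(407.2,-227,100,18.5)"
```

```text
dp [-0.2574, -0.0097, 0.2307] yaw 0.0002 cur [334.5  20.2 330.6] ang 18.51 q [-0.05 -0.27  1.84  0.    1.57 -0.37] F [0.9 0.8 0.7]
```

Emit:
play_rows:
  motion:
    - {"dp": [-0.257, -0.01, 0.1], "yaw": 0}
    - {"dp": [-0.257, -0.01, 0.1], "yaw": 0}
    - {"dp": [-0.257, -0.01, 0.1], "yaw": 0}
    - {"dp": [-0.257, -0.01, 0.1], "yaw": 0}
    - {"dp": [-0.257, -0.01, 0.1], "yaw": 0}
    - {"dp": [-0.257, -0.01, 0.2], "yaw": 0}
    - {"dp": [-0.257, -0.01, 0.23], "yaw": 0}
    - {"dp": [-0.257, -0.01, 0.23], "yaw": 0}
    - {"dp": [-0.257, -0.01, 0.23], "yaw": 0}
    - {"dp": [-0.257, -0.01, 0.23], "yaw": 0}
    - {"dp": [-0.257, -0.01, 0.23], "yaw": 0}
    - {"dp": [-0.257, -0.01, 0.23], "yaw": 0}

```text
time: 2.87
eef_pos: [407.4, -224.8, 103.2]
eef_rot: [0.001, 0.584, 0.812, 0.0]
wrist_force: [-0.3, -0.8, 0.4]
opening: 93.9
gripper_force: 0.0
```

```bash
python3 -c "
from h import *
plan(407.2,-227,26,18.5)"
```

```text
dp [-0.0019, -0.001, 0.0772] yaw 0.0002 cur [ 407.4 -224.8  103.2] ang 18.51 q [-0.58  0.25  1.88  0.    1.02 -0.91] F [-0.3 -0.8  0.4]
```

Emit:
play_rows:
  motion:
    - {"dp": [-0.001, -0.001, 0.03], "yaw": 0}
    - {"dp": [-0.001, -0.001, 0.055], "yaw": 0}
    - {"dp": [-0.001, -0.001, 0.07], "yaw": 0}
    - {"dp": [-0.001, -0.001, 0.075], "yaw": 0}
    - {"dp": [-0.001, -0.001, 0.075], "yaw": 0}

```text
time: 3.28
eef_pos: [406.9, -226.0, 27.6]
eef_rot: [0.001, 0.584, 0.812, 0.0]
wrist_force: [-0.2, 0.3, 0.2]
opening: 93.7
gripper_force: 0.0
```

Emit:
play_rows:
  gripper: -1
  motion:
    - {"dp": [0, 0, 0], "yaw": 0}
    - {"dp": [0, 0, 0], "yaw": 0}
    - {"dp": [0, 0, 0], "yaw": 0}
    - {"dp": [0, 0, 0], "yaw": 0}
    - {"dp": [0, 0, 0], "yaw": 0}
    - {"dp": [0, 0, 0], "yaw": 0}

```text
time: 3.78
eef_pos: [406.6, -226.3, 26.7]
eef_rot: [0.001, 0.584, 0.812, 0.0]
wrist_force: [-0.0, 1.0, 5.4]
opening: 61.5
gripper_force: 30.0
```

```bash
python3 -c "
from h import *
plan(528,-19,140,13)"
```

```text
dp [0.1579, 0.181, -0.1133] yaw 0.0961 cur [ 406.6 -226.3   26.7] ang 18.5 q [-0.59  0.38  1.92  0.    0.84 -0.91] F [-0.   1.   5.4]
```

Emit:
play_rows:
  motion:
    - {"dp": [0, 0, -0.03], "yaw": 0}
    - {"dp": [0, 0, -0.07], "yaw": 0}
    - {"dp": [0, 0, -0.11], "yaw": 0}
    - {"dp": [0.02, 0.02, -0.113], "yaw": 0.02}
    - {"dp": [0.04, 0.045, -0.113], "yaw": 0.04}
    - {"dp": [0.06, 0.07, -0.113], "yaw": 0.06}
    - {"dp": [0.08, 0.095, -0.113], "yaw": 0.08}
    - {"dp": [0.1, 0.12, -0.113], "yaw": 0.096}
    - {"dp": [0.12, 0.145, -0.113], "yaw": 0.096}
    - {"dp": [0.145, 0.165, -0.113], "yaw": 0.096}
    - {"dp": [0.155, 0.177, -0.113], "yaw": 0.096}
    - {"dp": [0.158, 0.181, -0.113], "yaw": 0.096}
    - {"dp": [0.158, 0.181, -0.113], "yaw": 0.096}
    - {"dp": [0.158, 0.181, -0.113], "yaw": 0.096}

```text
time: 4.95
eef_pos: [527.2, -19.4, 138.9]
eef_rot: [-0.0, 0.623, 0.783, -0.0]
wrist_force: [-0.4, 0.2, -1.9]
opening: 61.2
gripper_force: 30.0
```

Run:
```python
from h import *
from rig import *
s=read_state();print(s["eef_pos"],s["gripper_force"])
t=grab_frame("top")["image"];d=grab_frame("side")["image"]
cv2.imwrite("pics/t1.png",t[:,:,::-1]);cv2.imwrite("pics/s1.png",d[:,:,::-1])
a=cv2.resize(t[200:320,230:360,::-1],None,fx=3,fy=3,interpolation=3)
b=cv2.resize(d[190:330,230:370,::-1],None,fx=3,fy=3,interpolation=3)
o=np.zeros((420,810,3),np.uint8);o[:360,:390]=a;o[:,390:]=b
cv2.imwrite("pics/c1.png",o[:,:800])
```

```text
[527.2419 -19.406  138.9071] 29.996507316827774
```

View pics/c1.png

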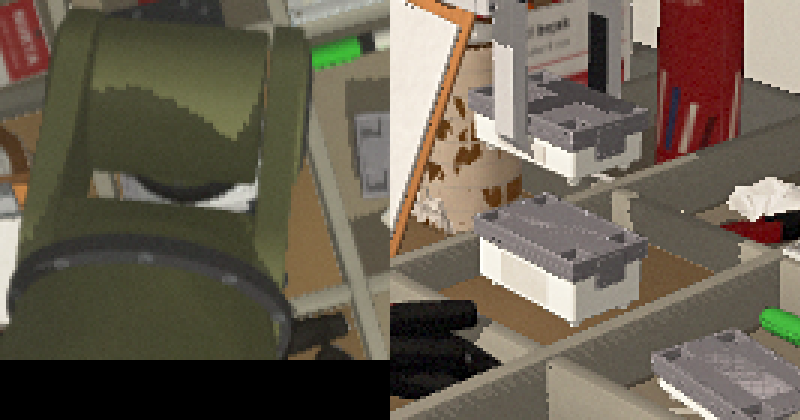

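Run:
```python
from h import *
M=np.array([[31,50],[31,-50],[-31,-50],[-31,50]])
def fit(z,**v):
    def r(p):
        c,s=np.cos(p[2]),np.sin(p[2]);P=np.c_[M@np.array([[c,s],[-s,c]])+p[:2],np.full(4,z)]
        return np.concatenate([(proj(n,P)-np.array(o))[~np.isnan(np.array(o)).any(1)].ravel() for n,o in v.items()])
    q=least_squares(r,[500,-50,.2],loss="soft_l1",x_scale=[10,10,.1]);return np.round([*q.x[:2],np.degrees(q.x[2])],1).tolist(),np.round(r(q.x),1).tolist()
T=lambda a:np.array(a)/3+[185,225]
D=lambda a:np.array(a)/4+[215,240]
S=lambda a:(np.array(a)-[390,0])/3+[230,190]
for n,z,t,s in (("deep",64,[(260,94),(395,62),(413,147),(280,180)],[(265,57),(403,125),(303,160),(173,93)]),
 ("B",28,[(490,39),(622,28),(633,109),(499,121)],[(517,240),(655,325),(548,372),(410,277)]),
 ("A",38,[(556,270),(684,230),(717,310),(585,356)],[(215,345),(408,436),(290,492),(105,405)])):
    print(n,fit(z,top=T(t)),"\n  ",fit(z,side=D(s)),"\n  ",fit(z,top=T(t),side=D(s))[0])
print("held side",fit(150.2,side=S([(535,72),(650,105),(568,133),(467,90)])))
print("deep side",fit(64,side=S([(535,187),(650,243),(573,268),(475,207)])))
# image-based: vertical-shift template match of lid between held and deep
```

```text
deep ([526.4, -18.1, 12.7], [-0.6, 0.1, 0.4, -0.1, 1.3, -0.1, -0.9, 0.0]) 
   ([526.1, -23.8, 12.6], [0.6, 0.7, 0.4, -0.4, -0.0, -0.0, -1.6, -0.2]) 
   [527.0, -19.7, 12.8]
B ([563.2, -180.9, 4.4], [-0.4, -0.1, 0.5, -0.4, 0.3, 0.2, -0.4, 0.3]) 
   ([562.7, -184.1, 5.5], [-0.1, -0.2, 1.9, 1.1, -0.1, -0.3, -1.2, -0.5]) 
   [563.4, -181.8, 4.9]
A ([405.9, -226.6, 17.4], [-0.6, 0.3, 0.9, -1.2, 0.2, 0.3, -0.4, 0.2]) 
   ([407.5, -227.6, 19.2], [0.6, -0.1, -0.8, -0.7, 0.6, 2.1, -0.5, -0.4]) 
   [407.1, -227.1, 18.5]
held side ([525.3, -19.6, 14.7], [1.0, -1.0, -0.8, 1.2, 1.2, -0.2, -1.5, 0.0])
deep side ([530.1, -18.1, 12.2], [4.2, 1.3, -0.2, -1.6, -0.0, -1.0, -1.0, 2.5])
```

```bash
python3 -c "
from h import *
plan(526.8,-19,94.5,12.8)"
```

```text
dp [0.0009, -0.0002, 0.0447] yaw 0.0024 cur [527.2 -19.8 139.2] ang 12.94 q [-0.11  0.33  1.67 -0.    1.14 -0.33] F [ 0.7  0.  -2.8]
```

Emit:
play_rows:
  motion:
    - {"dp": [0.001, 0, 0.025], "yaw": 0.003}
    - {"dp": [0.001, 0, 0.04], "yaw": 0.003}
    - {"dp": [0.001, 0, 0.0445], "yaw": 0.003}
    - {"dp": [0.001, 0, 0.0445], "yaw": 0.003}

```text
time: 5.38
eef_pos: [526.7, -18.5, 93.9]
eef_rot: [-0.001, 0.624, 0.781, -0.001]
wrist_force: [-0.3, 0.2, -1.9]
opening: 62.0
gripper_force: 30.0
```

Emit:
play_rows:
  motion:
    - {"dp": [0, 0, 0.0015], "yaw": 0}
    - {"dp": [0, 0, 0.003], "yaw": 0}
    - {"dp": [0, 0, 0.0045], "yaw": 0}
    - {"dp": [0, 0, 0.006], "yaw": 0}

```text
time: 5.72
eef_pos: [527.7, -17.9, 89.2]
eef_rot: [0.0, 0.624, 0.782, 0.0]
wrist_force: [-1.0, -0.6, -2.5]
opening: 62.0
gripper_force: 30.0
```

Emit:
play_rows:
  motion:
    - {"dp": [0, 0, 0.0015], "yaw": 0}
    - {"dp": [0, 0, 0.0025], "yaw": 0}
    - {"dp": [0, 0, 0.0035], "yaw": 0}
    - {"dp": [0, 0, 0.0035], "yaw": 0}

```text
time: 6.05
eef_pos: [527.9, -17.7, 85.7]
eef_rot: [0.0, 0.624, 0.782, 0.0]
wrist_force: [0.7, 1.4, 3.2]
opening: 61.5
gripper_force: 30.0
```

Emit:
play_rows:
  gripper: 0.7
  motion:
    - {"dp": [0, 0, 0], "yaw": 0}
    - {"dp": [0, 0, 0], "yaw": 0}
    - {"dp": [0, 0, 0], "yaw": 0}
    - {"dp": [0, 0, 0], "yaw": 0}
    - {"dp": [0, 0, -0.02], "yaw": 0}
    - {"dp": [0, 0, -0.06], "yaw": 0}
    - {"dp": [0, 0, -0.06], "yaw": 0}

```text
time: 6.63
eef_pos: [529.8, -18.1, 151.2]
eef_rot: [0.003, 0.624, 0.782, 0.002]
wrist_force: [2.3, -0.4, 1.5]
opening: 79.7
gripper_force: 0.0
```

```bash
python3 -c "
from h import *
plan(563.2,-181.3,80,4.9)"
```

```text
dp [-0.1664, -0.0042, 0.0716] yaw 0.1386 cur [529.8 -18.1 151.2] ang 12.84 q [-0.1   0.31  1.66 -0.    1.16 -0.33] F [ 2.3 -0.4  1.5]
```

Emit:
play_rows:
  motion:
    - {"dp": [-0.04, -0.001, 0], "yaw": 0.05}
    - {"dp": [-0.08, -0.002, 0], "yaw": 0.1}
    - {"dp": [-0.12, -0.003, 0.03], "yaw": 0.138}
    - {"dp": [-0.15, -0.004, 0.06], "yaw": 0.138}
    - {"dp": [-0.166, -0.004, 0.07], "yaw": 0.138}
    - {"dp": [-0.166, -0.004, 0.07], "yaw": 0.138}
    - {"dp": [-0.166, -0.004, 0.07], "yaw": 0.138}
    - {"dp": [-0.166, -0.004, 0.07], "yaw": 0.138}

```text
time: 7.3
eef_pos: [560.6, -180.1, 75.8]
eef_rot: [0.0, 0.676, 0.737, 0.0]
wrist_force: [-0.7, 0.4, 1.1]
opening: 79.7
gripper_force: 0.0
```

```bash
python3 -c "
from h import *
plan(563.2,-181.3,16.5,4.9)"
```

```text
dp [-0.0014, 0.0024, 0.0593] yaw 0.0007 cur [ 560.6 -180.1   75.8] ang 4.94 q [-0.37  0.53  1.54  0.    1.07 -0.46] F [-0.7  0.4  1.1]
```

Emit:
play_rows:
  motion:
    - {"dp": [-0.001, 0.002, 0.03], "yaw": 0}
    - {"dp": [-0.001, 0.002, 0.05], "yaw": 0}
    - {"dp": [-0.001, 0.002, 0.059], "yaw": 0}
    - {"dp": [-0.001, 0.002, 0.059], "yaw": 0}
    - {"dp": [-0.001, 0.002, 0.059], "yaw": 0}

```text
time: 7.72
eef_pos: [563.1, -180.9, 17.4]
eef_rot: [0.001, 0.676, 0.737, 0.0]
wrist_force: [0.1, -0.5, -0.2]
opening: 79.7
gripper_force: 0.0
```

Emit:
play_rows:
  gripper: -1
  motion:
    - {"dp": [0, 0, 0], "yaw": 0}
    - {"dp": [0, 0, 0], "yaw": 0}
    - {"dp": [0, 0, 0], "yaw": 0}
    - {"dp": [0, 0, 0], "yaw": 0}
    - {"dp": [0, 0, 0], "yaw": 0}
    - {"dp": [0, 0, 0], "yaw": 0}

```text
time: 8.22
eef_pos: [563.2, -181.5, 17.4]
eef_rot: [0.001, 0.676, 0.737, 0.0]
wrist_force: [-0.8, 1.5, 7.2]
opening: 61.6
gripper_force: 30.0
```

```bash
python3 -c "
from h import *
plan(527.3,-18.5,140,12.9)"
```

```text
dp [0.1654, -0.0215, -0.1228] yaw -0.1392 cur [ 563.2 -181.5   17.4] ang 4.93 q [-0.37  0.62  1.56  0.    0.96 -0.46] F [-0.8  1.5  7.2]
```

Emit:
play_rows:
  motion:
    - {"dp": [0, 0, -0.03], "yaw": 0}
    - {"dp": [0, 0, -0.07], "yaw": 0}
    - {"dp": [0, 0, -0.105], "yaw": 0}
    - {"dp": [0.02, -0.003, -0.121], "yaw": -0.02}
    - {"dp": [0.05, -0.007, -0.121], "yaw": -0.05}
    - {"dp": [0.08, -0.011, -0.121], "yaw": -0.08}
    - {"dp": [0.11, -0.015, -0.121], "yaw": -0.11}
    - {"dp": [0.14, -0.019, -0.121], "yaw": -0.139}
    - {"dp": [0.16, -0.0215, -0.121], "yaw": -0.139}
    - {"dp": [0.165, -0.0215, -0.121], "yaw": -0.139}
    - {"dp": [0.165, -0.0215, -0.121], "yaw": -0.139}
    - {"dp": [0.165, -0.0215, -0.121], "yaw": -0.139}

```text
time: 9.22
eef_pos: [527.1, -19.4, 137.3]
eef_rot: [0.0, 0.623, 0.782, -0.0]
wrist_force: [0.6, 0.1, -0.5]
opening: 61.7
gripper_force: 30.0
```

Run:
```python
from h import *
from rig import *
plan(527.3,-18.5,118,12.9)
d=grab_frame("side")["image"]
cv2.imwrite("pics/s2.png",cv2.resize(d[175:315,230:380,::-1],None,fx=4,fy=4,interpolation=3))
```

```text
dp [0.0008, 0.0004, 0.0193] yaw -0.0001 cur [527.1 -19.4 137.3] ang 12.9 q [-0.11  0.33  1.68 -0.    1.14 -0.33] F [ 0.6  0.1 -0.5]
```

View pics/s2.png

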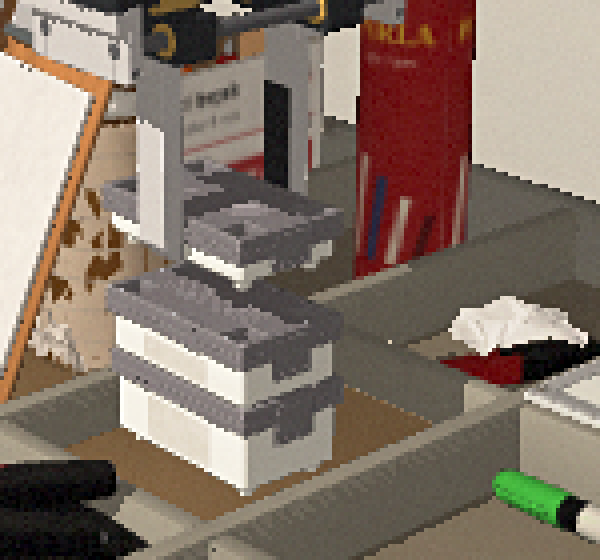

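The medium box sits flush on the deep one, and the held shallow box is in line above it (right lid corner at column 343 for both).

Emit:
play_rows:
  motion:
    - {"dp": [0.001, 0, 0.012], "yaw": 0}
    - {"dp": [0.001, 0, 0.019], "yaw": 0}
    - {"dp": [0.001, 0, 0.021], "yaw": 0}
    - {"dp": [0.001, 0, 0.0225], "yaw": 0}
    - {"dp": [0.001, 0, 0.024], "yaw": 0}
    - {"dp": [0.001, 0, 0.025], "yaw": 0}

```text
time: 9.77
eef_pos: [526.8, -18.1, 112.3]
eef_rot: [0.0, 0.623, 0.782, 0.0]
wrist_force: [0.2, 0.7, -1.0]
opening: 61.8
gripper_force: 30.0
```

Emit:
play_rows:
  motion:
    - {"dp": [0, 0, 0.001], "yaw": 0}
    - {"dp": [0, 0, 0.002], "yaw": 0}
    - {"dp": [0, 0, 0.003], "yaw": 0}
    - {"dp": [0, 0, 0.003], "yaw": 0}

```text
time: 10.1
eef_pos: [526.8, -17.9, 109.4]
eef_rot: [0.0, 0.623, 0.782, 0.0]
wrist_force: [0.4, -0.2, 0.4]
opening: 61.9
gripper_force: 30.0
```

Emit:
play_rows:
  motion:
    - {"dp": [0, 0, 0.0008], "yaw": 0}
    - {"dp": [0, 0, 0.0008], "yaw": 0}
    - {"dp": [0, 0, 0.0008], "yaw": 0}

```text
time: 10.35
eef_pos: [527.0, -17.9, 109.3]
eef_rot: [0.0, 0.623, 0.782, 0.0]
wrist_force: [-3.0, -0.1, 8.4]
opening: 62.1
gripper_force: 30.0
```

Emit:
play_rows:
  gripper: 0.7
  motion:
    - {"dp": [0, 0, 0], "yaw": 0}
    - {"dp": [0, 0, 0], "yaw": 0}
    - {"dp": [0, 0, 0], "yaw": 0}
    - {"dp": [0, 0, 0], "yaw": 0}
    - {"dp": [0, 0, -0.02], "yaw": 0}
    - {"dp": [0, 0, -0.06], "yaw": 0}
    - {"dp": [0, 0, -0.1], "yaw": 0}
    - {"dp": [0, 0, -0.14], "yaw": 0}
    - {"dp": [0, 0, -0.16], "yaw": 0}
    - {"dp": [0, 0, -0.16], "yaw": 0}

```text
time: 11.18
eef_pos: [527.9, -18.0, 273.4]
eef_rot: [0.003, 0.623, 0.782, 0.002]
wrist_force: [0.1, -0.3, 1.1]
opening: 79.9
gripper_force: 0.0
```

```bash
python3 -c "
from h import *
plan(509.7,122.6,275,7.6)"
```

```text
dp [0.1411, 0.0136, -0.0019] yaw 0.0924 cur [527.9 -18.  273.4] ang 12.9 q [-0.1   0.21  1.5   0.    1.42 -0.33] F [ 0.1 -0.3  1.1]
```

Emit:
play_rows:
  gripper: 0.08
  motion:
    - {"dp": [0.03, 0.003, -0.002], "yaw": 0.03}
    - {"dp": [0.06, 0.006, -0.002], "yaw": 0.05}
    - {"dp": [0.09, 0.009, -0.002], "yaw": 0.07}
    - {"dp": [0.12, 0.012, -0.002], "yaw": 0.092}
    - {"dp": [0.141, 0.0135, -0.002], "yaw": 0.092}
    - {"dp": [0.141, 0.0135, -0.002], "yaw": 0.092}
    - {"dp": [0.141, 0.0135, -0.002], "yaw": 0.092}

```text
time: 11.77
eef_pos: [508.1, 123.1, 269.5]
eef_rot: [-0.0, 0.658, 0.753, -0.001]
wrist_force: [-0.5, -0.1, 0.7]
opening: 50.7
gripper_force: 0.0
```

Run:
```python
from h import *
from rig import *
plan(509.7,122.6,203,7.6)
d=grab_frame("side")["image"]
cv2.imwrite("pics/s3.png",cv2.resize(d[110:300,150:400,::-1],None,fx=3,fy=3,interpolation=3))
```

```text
dp [-0.0007, 0.0016, 0.0665] yaw 0.0023 cur [508.1 123.1 269.5] ang 7.73 q [ 0.17  0.2   1.52 -0.    1.42  0.03] F [-0.5 -0.1  0.7]
```

View pics/s3.png

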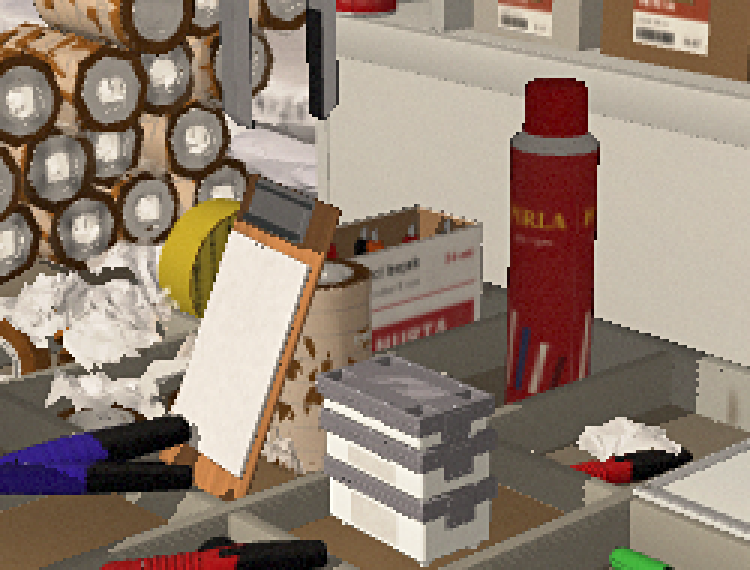

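Run:
```python
from h import *
T=lambda a:np.array(a)/3+[185,225]
c,s=np.cos(np.radians(7.6)),np.sin(np.radians(7.6))
for uv in[(127,247),(222,286)]:
    for z in(40,55,70):
        p=ray("top",T(uv),z)[:2]-[439.3,113.2];print(uv,z,p@[c,s],p@[-s,c])
# side view handle ends (upper ~ (190,437), lower ~(192,475) in s3 crop)
for uv in[(190,437),(192,475)]:
    for z in(40,55,70):
        p=ray("side",np.array(uv)/3+[150,110],z)[:2]-[439.3,113.2];print("side",uv,z,p@[c,s],p@[-s,c])
```

```text
(127, 247) 40 4.894875621651909 18.211178664711223
(127, 247) 55 3.812891102724988 15.549503328401812
(127, 247) 70 2.730906583798069 12.887827992092413
(222, 286) 40 -31.88496584333822 -44.792110613698775
(222, 286) 55 -32.421011997278384 -46.518602127364844
(222, 286) 70 -32.95705815121854 -48.245093641030905
side (190, 437) 40 10.02737940224937 30.26451593056518
side (190, 437) 55 -6.712080176141418 -1.893111261704505
side (190, 437) 70 -23.45153975453198 -34.050738453974226
side (192, 475) 40 -19.760966361256997 -27.324345971847716
side (192, 475) 55 -35.56591880720809 -57.67532023266096
side (192, 475) 70 -51.3708712531593 -88.0262944934742
```

Emit:
play_rows:
  motion:
    - {"dp": [-0.001, 0.0015, 0.02], "yaw": 0}
    - {"dp": [-0.001, 0.0015, 0.04], "yaw": 0}
    - {"dp": [-0.001, 0.0015, 0.058], "yaw": 0}
    - {"dp": [-0.001, 0.0015, 0.0665], "yaw": 0}
    - {"dp": [-0.001, 0.0015, 0.0665], "yaw": 0}
    - {"dp": [-0.001, 0.0015, 0.0665], "yaw": 0}

```text
time: 12.32
eef_pos: [510.3, 121.2, 204.3]
eef_rot: [0.0, 0.659, 0.752, -0.0]
wrist_force: [-0.4, 0.7, 1.8]
opening: 50.7
gripper_force: 0.0
```

```bash
python3 -c "
from h import *
plan(439.3+33*.991,113.2+33*.132,203,7.6)"
```

```text
dp [0.0015, -0.0384, 0.0013] yaw -0.0005 cur [510.3 121.2 204.3] ang 7.57 q [ 0.16  0.25  1.61 -0.    1.28  0.03] F [-0.4  0.7  1.8]
```

Emit:
play_rows:
  motion:
    - {"dp": [0.001, -0.005, 0.001], "yaw": 0}
    - {"dp": [0.001, -0.01, 0.001], "yaw": 0}
    - {"dp": [0.001, -0.015, 0.001], "yaw": 0}
    - {"dp": [0.001, -0.02, 0.001], "yaw": 0}
    - {"dp": [0.001, -0.025, 0.001], "yaw": 0}
    - {"dp": [0.001, -0.03, 0.001], "yaw": 0}
    - {"dp": [0.001, -0.034, 0.001], "yaw": 0}
    - {"dp": [0.001, -0.038, 0.001], "yaw": 0}
    - {"dp": [0.001, -0.038, 0.001], "yaw": 0}

```text
time: 13.07
eef_pos: [471.6, 117.7, 203.0]
eef_rot: [0.0, 0.659, 0.753, 0.0]
wrist_force: [0.1, -0.6, -0.1]
opening: 50.5
gripper_force: 0.1
```

Emit:
play_rows:
  gripper: -1
  motion:
    - {"dp": [0, 0, 0], "yaw": 0}
    - {"dp": [0, 0, 0], "yaw": 0}
    - {"dp": [0, 0, 0], "yaw": 0}
    - {"dp": [0, 0, 0], "yaw": 0}
    - {"dp": [0, 0, 0], "yaw": 0}
    - {"dp": [0, 0, 0], "yaw": 0}
    - {"dp": [0, 0, 0], "yaw": 0}

```text
time: 13.65
eef_pos: [471.9, 117.7, 202.9]
eef_rot: [-0.0, 0.659, 0.753, -0.0]
wrist_force: [-3.2, -0.1, 3.9]
opening: 16.2
gripper_force: 30.0
```

Run:
```python
from h import *
from rig import *
plan(472,117.5,300,12.9)
d=grab_frame("side")["image"];t=grab_frame("top")["image"]
a=cv2.resize(d[110:290,170:310,::-1],None,fx=3,fy=3,interpolation=3)
b=cv2.resize(t[220:340,180:300,::-1],None,fx=3,fy=3,interpolation=3)
o=np.zeros((540,780,3),np.uint8);o[:,:420]=a;o[:360,420:]=b;cv2.imwrite("pics/s4.png",o)
```

```text
dp [-0.0002, -0.0, -0.0971] yaw -0.0922 cur [471.9 117.7 202.9] ang 7.62 q [0.17 0.17 1.71 0.   1.26 0.04] F [-3.2 -0.1  3.9]
```

View pics/s4.png

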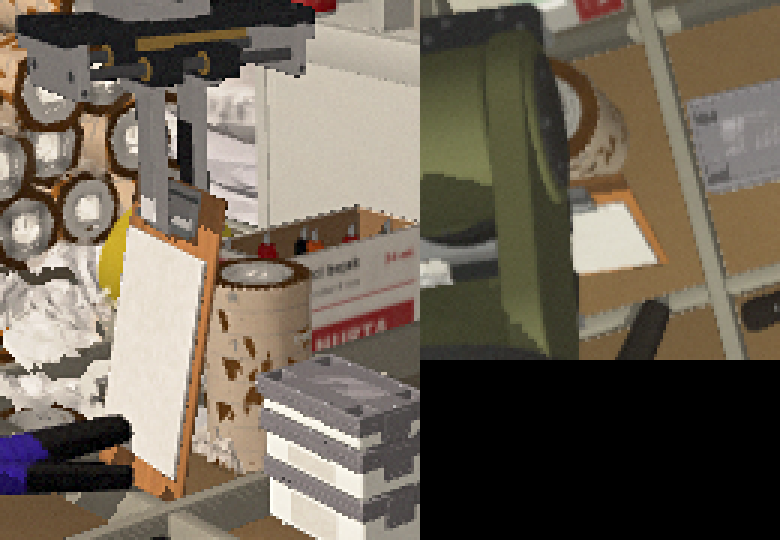

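The clip is pinched and the board is upright in front of the tower, tilted about 10° in the jaws. The tower and stack look undisturbed. Next, lift it.

Emit:
play_rows:
  motion:
    - {"dp": [0, 0, -0.008], "yaw": 0}
    - {"dp": [0, 0, -0.018], "yaw": 0}
    - {"dp": [0, 0, -0.03], "yaw": 0}
    - {"dp": [0, 0, -0.045], "yaw": 0}
    - {"dp": [0, 0, -0.06], "yaw": 0}
    - {"dp": [0, 0, -0.07], "yaw": 0}
    - {"dp": [0, 0, -0.07], "yaw": 0}
    - {"dp": [0, 0, -0.07], "yaw": 0}

```text
time: 14.42
eef_pos: [472.4, 117.8, 273.1]
eef_rot: [0.0, 0.659, 0.753, 0.0]
wrist_force: [-0.4, 0.1, -2.0]
opening: 12.1
gripper_force: 30.0
```

Run:
```python
from h import *
from rig import *
s=read_state();print(s["opening"],s["eef_pos"])
d=grab_frame("side")["image"];cv2.imwrite("pics/s5.png",d[:,:,::-1])
# board side edge: orange pixels, right board edge line
hsv=cv2.cvtColor(d,cv2.COLOR_RGB2HSV)
m=((hsv[...,0]>8)&(hsv[...,0]<20)&(hsv[...,1]>120)&(hsv[...,2]>120)).astype(np.uint8);m[:, :170]=0;m[:,300:]=0
n,l,st,_=cv2.connectedComponentsWithStats(m)
i=1+np.argsort(-st[1:,4])[:3];print(st[i])
k=l==i[0]
for v in range(st[i[0],1],st[i[0],1]+st[i[0],3],6):
    u=np.where(k[v])[0]
    if len(u):print(v,u.min(),u.max())
```

```text
12.140339263478676 [472.355  117.7624 273.1438]
[[217 197  31  54 364]
 [170 313  37  30 353]
 [241  24  16  30 229]]
197 242 243
203 242 244
209 242 244
215 242 244
221 217 244
227 217 244
233 225 245
239 235 244
245 242 243
```

```bash
python3 - <<'E'
from h import *
tcp=np.array([472.4,117.8,273.1]);a=np.radians(7.6)
X=np.array([np.cos(a),np.sin(a),0]);Y=np.array([-np.sin(a),np.cos(a),0])
f=C["side"];R=cv2.Rodrigues(np.array(f["rvec"],float))[0];c=-R.T@np.array(f["tvec"],float).ravel()
for uv in[(240.5,247.5),(242,249),(217,220)]:
    d=R.T@np.linalg.inv(K(f))@np.array([*uv,1.])
    k=((tcp+X*1)-c)@X/(d@X);p=c+k*d;print(uv,"lateral",(p-tcp)@Y,"z",p[2],"below TCP",tcp[2]-p[2])
# placing target: cell frame
w=np.array([447.5,-49.]);b=np.radians(15);cx=np.array([np.cos(b),np.sin(b)]);cy=np.array([-np.sin(b),np.cos(b)])
st=np.array([527.2,-18.2])-w;print("stack in cell",st@cx,st@cy)
E
python3 - <<'E'
import sys;sys.path.insert(0,'.')
import os;os.chdir('.')
import cv2,numpy as np
im=cv2.imread("pics/s5.png")
print(im[225:262:3,228:250:2].astype(int).sum(2)//3)
E
```

```text
(240.5, 247.5) lateral -38.61059226656164 z 75.08861975934741 below TCP 198.0113802406526
(242, 249) lateral -44.24339333881505 z 73.76360371053238 below TCP 199.33639628946764
(217, 220) lateral 53.65567433908774 z 105.95893504084506 below TCP 167.14106495915496
stack in cell 84.95591494439643 9.12263755503239
[[221 216 216 211 212 210 219  89 114 138 134]
 [120 119 249 218 212 214 219 104 118 140 164]
 [117 122 122 123 139 215 215 107 116  54  60]
 [115 120 120 125 121 124 112  59 115  54  83]
 [210 187 126 124 118 126 118 121 118 114 162]
 [138 131 106 114  86 124 115 128 115  95 165]
 [114  91  78  87  83  87 170 135 118  84 166]
 [ 80  74 170 157 190 197 180 142 100  48 170]
 [188 149 202 190 186 183 173 190 109 109 181]
 [ 73 139 172 182 188 199 174 199 183 173 153]
 [161 192 206 183 177 173 164 196 179 173 174]
 [112  82 151 172 205 194 168 158 213 132 174]
 [ 90  87  87  81 110 159 172 180 177 165 139]]
```

Run:
```python
from h import *
tcp=np.array([471.9,117.7]);a=np.radians(7.6);Y=np.array([-np.sin(a),np.cos(a)]);X=np.array([np.cos(a),np.sin(a)])
for uv,z in[((260.7,308),16),((262,306.3),16),((251,280),224)]:
    p=ray("top",uv,z)[:2]-tcp;print(uv,p@X,p@Y)
im=cv2.imread("pics/s5.png")
# orange/brown mask using the whole board area; predicted corners for lateral offsets
for off in(0,7,13):
    P=[np.r_[np.array([472.4,117.8])+X*1+Y*(off+l),273.1-198+h] for l,h in((-56,0),(56,0),(-56,210),(56,210))]
    print(off,proj("side",P).tolist())
hsv=cv2.cvtColor(im,cv2.COLOR_BGR2HSV)
for v in(150,170,190,200,215):
    print(v,[tuple(hsv[v,u]) and f"{u}:{hsv[v,u,0]},{hsv[v,u,1]},{hsv[v,u,2]}" for u in (*range(206,222,2),*range(236,252,2))])
```

```text
(260.7, 308) -38.33329835568111 -49.05567470986743
(262, 306.3) -35.12358215495235 -52.296227742776004
(251, 280) -0.20928189701321911 -60.793935228874716
0 [[245.11180267133577, 250.21651376404185], [217.04236212150113, 233.65059151883176], [242.43460459246626, 143.73968807922114], [212.76300551415778, 133.49754574685613]]
7 [[243.24333941062932, 249.11379078529413], [215.408969364675, 232.68660161110876], [240.45127545826261, 143.05507586028313], [211.04448877572855, 132.90434236104971]]
13 [[241.65465058473086, 248.17618408397985], [214.0194263206902, 231.86652605662252], [238.765845674714, 142.47329354080807], [209.58322842114978, 132.39993959877395]]
150 ['206:17,106,72', '208:14,255,45', '210:17,28,146', '212:12,31,147', '214:17,59,117', '216:12,157,70', '218:13,185,84', '220:15,176,107', '236:14,168,100', '238:12,159,109', '240:13,154,104', '242:12,156,118', '244:10,22,176', '246:13,27,195', '248:16,24,201', '250:11,28,188']
170 ['206:17,117,76', '208:17,51,170', '210:17,72,199', '212:14,73,192', '214:27,26,88', '216:15,38,135', '218:18,33,130', '220:19,38,129', '236:10,34,137
[... 262 characters left out ...]
5', '236:15,34,134', '238:19,32,136', '240:16,29,150', '242:14,159,101', '244:13,159,112', '246:23,9,108', '248:14,134,80', '250:17,142,77']
200 ['206:24,197,190', '208:24,198,191', '210:24,207,195', '212:24,203,197', '214:21,190,79', '216:18,25,233', '218:20,30,224', '220:18,28,226', '236:19,27,229', '238:20,29,227', '240:17,33,201', '242:14,173,171', '244:13,166,143', '246:16,27,141', '248:14,31,124', '250:14,32,151']
215 ['206:13,37,186', '208:20,42,170', '210:18,49,147', '212:17,36,134', '214:19,24,116', '216:6,5,252', '218:20,33,225', '220:20,28,227', '236:17,33,219', '238:18,32,226', '240:21,28,234', '242:14,148,155', '244:14,163,155', '246:14,67,202', '248:16,71,188', '250:17,70,182']
```

Run:
```python
from h import *
w=np.array([447.5,-49.]);b=np.radians(15);cx=np.array([np.cos(b),np.sin(b)]);cy=np.array([-np.sin(b),np.cos(b)])
p=w+11.5*cx+150*cy;plan(*p,300,14)
p=w+11.5*cx+7*cy;print(p);plan(*p,300,14);plan(*p,225,14)
```

```text
dp [-0.0117, -0.0544, -0.0275] yaw -0.1113 cur [472.1 117.7 272.4] ang 7.62 q [ 0.17  0.12  1.61 -0.    1.41  0.04] F [ 0.2  0.4 -1.9]
[456.7964 -39.2621]
dp [-0.1536, -0.036, -0.0275] yaw -0.1113 cur [472.1 117.7 272.4] ang 7.62 q [ 0.17  0.12  1.61 -0.    1.41  0.04] F [ 0.2  0.4 -1.9]
dp [-0.1536, -0.036, 0.0475] yaw -0.1113 cur [472.1 117.7 272.4] ang 7.62 q [ 0.17  0.12  1.61 -0.    1.41  0.04] F [ 0.2  0.4 -1.9]
```

Emit:
play_rows:
  motion:
    - {"dp": [0, -0.015, -0.02], "yaw": -0.02}
    - {"dp": [-0.005, -0.035, -0.027], "yaw": -0.05}
    - {"dp": [-0.012, -0.054, -0.027], "yaw": -0.08}
    - {"dp": [-0.03, -0.053, -0.027], "yaw": -0.111}
    - {"dp": [-0.055, -0.05, -0.027], "yaw": -0.111}
    - {"dp": [-0.08, -0.047, -0.027], "yaw": -0.111}
    - {"dp": [-0.105, -0.043, -0.027], "yaw": -0.111}
    - {"dp": [-0.13, -0.039, -0.027], "yaw": -0.111}
    - {"dp": [-0.148, -0.036, -0.027], "yaw": -0.111}
    - {"dp": [-0.1535, -0.036, -0.027], "yaw": -0.111}
    - {"dp": [-0.1535, -0.036, -0.01], "yaw": -0.111}
    - {"dp": [-0.1535, -0.036, 0.015], "yaw": -0.111}
    - {"dp": [-0.1535, -0.036, 0.035], "yaw": -0.111}
    - {"dp": [-0.1535, -0.036, 0.0475], "yaw": -0.111}
    - {"dp": [-0.1535, -0.036, 0.0475], "yaw": -0.111}
    - {"dp": [-0.1535, -0.036, 0.0475], "yaw": -0.111}

```text
time: 15.8
eef_pos: [456.6, -38.8, 225.2]
eef_rot: [-0.001, 0.616, 0.788, -0.0]
wrist_force: [-0.7, -0.1, -2.1]
opening: 11.7
gripper_force: 30.0
```

Run:
```python
from h import *
from rig import *
plan(456.8,-39.3,205,14)
d=grab_frame("side")["image"];t=grab_frame("top")["image"];cv2.imwrite("pics/s6.png",d[:,:,::-1]);cv2.imwrite("pics/t6.png",t[:,:,::-1])
```

```text
dp [-0.0006, 0.0001, 0.0202] yaw -0.0 cur [456.6 -38.8 225.2] ang 14.0 q [-0.16  0.09  1.75  0.    1.3  -0.41] F [-0.7 -0.1 -2.1]
```

Emit:
play_rows:
  motion:
    - {"dp": [0, 0, 0.002], "yaw": 0}
    - {"dp": [0, 0, 0.004], "yaw": 0}
    - {"dp": [0, 0, 0.006], "yaw": 0}
    - {"dp": [0, 0, 0.008], "yaw": 0}
    - {"dp": [0, 0, 0.01], "yaw": 0}

```text
time: 16.32
eef_pos: [456.9, -39.2, 215.3]
eef_rot: [0.0, 0.616, 0.788, 0.0]
wrist_force: [-0.6, -0.2, -1.2]
opening: 11.8
gripper_force: 30.0
```

Emit:
play_rows:
  motion:
    - {"dp": [0, 0, 0.001], "yaw": 0}
    - {"dp": [0, 0, 0.002], "yaw": 0}
    - {"dp": [0, 0, 0.003], "yaw": 0}
    - {"dp": [0, 0, 0.004], "yaw": 0}

```text
time: 16.65
eef_pos: [456.9, -39.2, 211.3]
eef_rot: [-0.0, 0.616, 0.788, 0.0]
wrist_force: [0.1, 0.2, -1.7]
opening: 11.8
gripper_force: 30.0
```

Emit:
play_rows:
  motion:
    - {"dp": [0, 0, 0.001], "yaw": 0}
    - {"dp": [0, 0, 0.002], "yaw": 0}
    - {"dp": [0, 0, 0.003], "yaw": 0}
    - {"dp": [0, 0, 0.003], "yaw": 0}

```text
time: 16.98
eef_pos: [456.8, -39.1, 208.2]
eef_rot: [-0.0, 0.616, 0.788, -0.0]
wrist_force: [0.3, -0.6, -1.2]
opening: 11.8
gripper_force: 30.0
```

Emit:
play_rows:
  motion:
    - {"dp": [0, 0, 0.001], "yaw": 0}
    - {"dp": [0, 0, 0.002], "yaw": 0}
    - {"dp": [0, 0, 0.002], "yaw": 0}

```text
time: 17.23
eef_pos: [456.8, -39.2, 206.2]
eef_rot: [-0.0, 0.616, 0.788, -0.0]
wrist_force: [-0.3, -0.0, -0.9]
opening: 11.5
gripper_force: 30.0
```

Emit:
play_rows:
  motion:
    - {"dp": [0, -0.002, 0], "yaw": 0}
    - {"dp": [0, -0.004, 0], "yaw": 0}
    - {"dp": [0, -0.006, 0], "yaw": 0}
    - {"dp": [0, -0.008, 0], "yaw": 0}
    - {"dp": [0, -0.008, 0], "yaw": 0}

```text
time: 17.65
eef_pos: [449.4, -41.1, 206.7]
eef_rot: [0.001, 0.616, 0.788, 0.001]
wrist_force: [3.9, 0.6, -3.8]
opening: 11.8
gripper_force: 30.1
```

Emit:
play_rows:
  motion:
    - {"dp": [0, -0.001, 0], "yaw": 0}
    - {"dp": [0, -0.002, 0], "yaw": 0}
    - {"dp": [0, -0.003, 0], "yaw": 0}
    - {"dp": [0, -0.003, 0], "yaw": 0}

```text
time: 17.98
eef_pos: [446.7, -41.8, 206.7]
eef_rot: [0.001, 0.616, 0.788, 0.001]
wrist_force: [6.2, 2.6, -3.3]
opening: 11.8
gripper_force: 30.2
```

Run:
```python
from h import *
from rig import *
s=read_state();print(s["wrist_force"],s["wrist_torque"],s["opening"],s["eef_pos"])
d=grab_frame("side")["image"];t=grab_frame("top")["image"];cv2.imwrite("pics/s7.png",d[:,:,::-1]);cv2.imwrite("pics/t7.png",t[:,:,::-1])
a=cv2.resize(d[120:320,190:330,::-1],None,fx=3,fy=3,interpolation=3)
b=cv2.resize(t[230:350,240:365,::-1],None,fx=3,fy=3,interpolation=3)
o=np.zeros((600,795,3),np.uint8);o[:,:420]=a;o[:360,420:]=b;cv2.imwrite("pics/c7.png",o)
```

```text
[ 6.2228  2.5931 -3.2989] [ 0.3992 -1.9166  0.1896] 11.816551532729685 [446.682  -41.7761 206.7016]
```

View pics/c7.png

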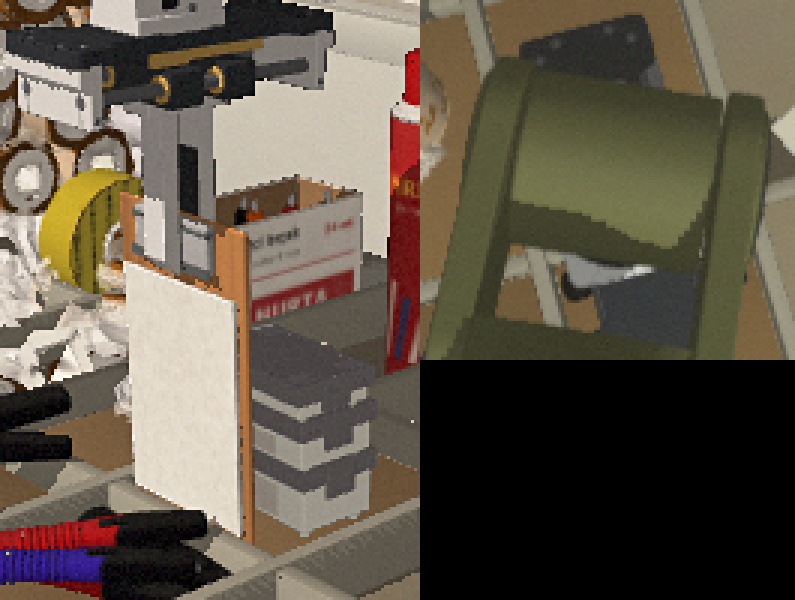

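The board stands upright in front of the stack, close behind the front wall. Its lower edge (about (240,540) in the crop) is hidden by the wall, and the cutter handles are just in front. I'll ease off slightly and lower to the floor.

Emit:
play_rows:
  motion:
    - {"dp": [0, 0.002, 0], "yaw": 0}
    - {"dp": [0, 0.002, 0.001], "yaw": 0}
    - {"dp": [0, 0.002, 0.002], "yaw": 0}
    - {"dp": [0, 0.002, 0.003], "yaw": 0}
    - {"dp": [0, 0.002, 0.003], "yaw": 0}

```text
time: 18.5
eef_pos: [448.9, -41.3, 204.6]
eef_rot: [0.001, 0.616, 0.788, 0.001]
wrist_force: [3.1, 2.8, 10.5]
opening: 11.9
gripper_force: 30.1
```

Emit:
play_rows:
  motion:
    - {"dp": [0, 0, 0.001], "yaw": 0}
    - {"dp": [0, 0, 0.002], "yaw": 0}
    - {"dp": [0, 0, 0.003], "yaw": 0}
    - {"dp": [0, 0, 0.003], "yaw": 0}

```text
time: 18.83
eef_pos: [450.0, -41.2, 204.4]
eef_rot: [0.003, 0.616, 0.788, 0.002]
wrist_force: [-1.5, 5.6, 37.6]
opening: 11.6
gripper_force: 30.0
```

Emit:
play_rows:
  motion:
    - {"dp": [0, 0, -0.001], "yaw": 0}
    - {"dp": [0, 0, -0.002], "yaw": 0}
    - {"dp": [0, 0, -0.003], "yaw": 0}
    - {"dp": [0, 0, -0.003], "yaw": 0}

```text
time: 19.17
eef_pos: [448.8, -41.3, 204.5]
eef_rot: [0.001, 0.616, 0.788, 0.001]
wrist_force: [5.0, 1.7, 9.7]
opening: 11.8
gripper_force: 30.1
```

Emit:
play_rows:
  gripper: -0.5
  motion:
    - {"dp": [0, 0.001, 0], "yaw": 0}
    - {"dp": [0, 0.003, 0], "yaw": 0}
    - {"dp": [0, 0.006, 0], "yaw": 0}
    - {"dp": [0, 0.009, 0], "yaw": 0}
    - {"dp": [0, 0.012, 0], "yaw": 0}
    - {"dp": [0, 0.016, 0], "yaw": 0}
    - {"dp": [0, 0.02, 0], "yaw": 0}
    - {"dp": [0, 0.024, 0], "yaw": 0}
    - {"dp": [0, 0.024, 0], "yaw": 0}
    - {"dp": [0, 0.024, 0], "yaw": 0}

```text
time: 20.0
eef_pos: [471.6, -35.5, 203.3]
eef_rot: [-0.0, 0.616, 0.788, -0.0]
wrist_force: [0.5, 0.4, 0.5]
opening: 23.3
gripper_force: 0.0
```

```bash
cat > orange.py <<'E'
from h import *
from rig import *
import sys
d=grab_frame("side")["image"];cv2.imwrite(f"pics/{sys.argv[1]}.png",d[:,:,::-1])
s=read_state();print(s["eef_pos"],s["opening"],s["wrist_force"])
hsv=cv2.cvtColor(d,cv2.COLOR_RGB2HSV)
# right-hand edge face of the board: saturated orange
m=(hsv[...,0]>8)&(hsv[...,0]<19)&(hsv[...,1]>120)&(hsv[...,2]>70)
for v in range(176,312,8):
    u=np.where(m[v,245:330])[0]+245;print(v,u.min() if len(u) else None,u.max() if len(u) else None,len(u),end=" | ")
E
python3 orange.py s8
```

```text
[471.3962 -35.5154 203.3058] 23.45439368013502 [-1.4512  1.3183  0.2787]
176 None None 0 | 184 245 327 31 | 192 245 277 6 | 200 245 285 12 | 208 260 284 15 | 216 274 284 11 | 224 280 283 4 | 232 279 282 4 | 240 278 282 5 | 248 278 281 4 | 256 277 280 4 | 264 276 279 4 | 272 275 318 6 | 280 275 326 13 | 288 248 321 15 | 296 264 302 24 | 304 280 283 4 |
```

Emit:
play_rows:
  gripper: 0.06
  motion:
    - {"dp": [0, 0.003, 0], "yaw": 0}
    - {"dp": [0, 0.006, 0.001], "yaw": 0}
    - {"dp": [0, 0.009, 0.001], "yaw": 0}
    - {"dp": [0, 0.013, 0.002], "yaw": 0}
    - {"dp": [0, 0.017, 0.003], "yaw": 0}
    - {"dp": [0, 0.021, 0.003], "yaw": 0}
    - {"dp": [0, 0.025, 0.004], "yaw": 0}
    - {"dp": [0, 0.029, 0.005], "yaw": 0}
    - {"dp": [0, 0.033, 0.006], "yaw": 0}
    - {"dp": [0, 0.037, 0.007], "yaw": 0}
    - {"dp": [0, 0.041, 0.008], "yaw": 0}
    - {"dp": [0, 0.045, 0.009], "yaw": 0}
    - {"dp": [0, 0.049, 0.01], "yaw": 0}
    - {"dp": [0, 0.053, 0.01], "yaw": 0}
    - {"dp": [0, 0.057, 0.01], "yaw": 0}
    - {"dp": [0, 0.057, 0.01], "yaw": 0}
    - {"dp": [0, 0.057, 0.01], "yaw": 0}

```text
time: 21.47
eef_pos: [526.9, -21.7, 193.4]
eef_rot: [-0.0, 0.616, 0.788, -0.0]
wrist_force: [-0.1, 0.2, -1.3]
opening: 49.8
gripper_force: 0.0
```

```bash
python3 orange.py s9
```

```text
[526.7297 -21.768  193.4071] 49.79382375502114 [-0.7153  0.0822 -0.2794]
176 None None 0 | 184 279 327 19 | 192 247 266 10 | 200 263 308 16 | 208 270 305 17 | 216 245 303 15 | 224 251 300 8 | 232 245 298 11 | 240 292 295 4 | 248 245 293 7 | 256 287 290 4 | 264 284 288 5 | 272 282 318 7 | 280 280 328 15 | 288 248 321 18 | 296 264 302 25 | 304 280 283 4 |
```

Emit:
play_rows:
  motion:
    - {"dp": [0, 0, -0.01], "yaw": 0}
    - {"dp": [0, 0, -0.03], "yaw": 0}
    - {"dp": [0, 0, -0.06], "yaw": 0}
    - {"dp": [0, 0, -0.1], "yaw": 0}
    - {"dp": [0.04, 0, -0.13], "yaw": 0}
    - {"dp": [0.08, 0, -0.13], "yaw": 0}
    - {"dp": [0.12, 0, -0.13], "yaw": 0}
    - {"dp": [0.16, 0, -0.13], "yaw": 0}
    - {"dp": [0.2, 0, -0.13], "yaw": 0}
    - {"dp": [0.24, 0, -0.13], "yaw": 0}
    - {"dp": [0.28, 0, -0.13], "yaw": 0}
    - {"dp": [0.3, 0, -0.13], "yaw": 0}
    - {"dp": [0.3, 0, -0.13], "yaw": 0}

```text
time: 22.6
eef_pos: [452.8, 272.5, 324.1]
eef_rot: [-0.0, 0.614, 0.789, 0.0]
wrist_force: [0.8, -0.2, 0.3]
opening: 49.5
gripper_force: 0.0
```

```bash
python3 orange.py s10
python3 - <<'E'
from h import *
from rig import *
t=grab_frame("top")["image"];cv2.imwrite("pics/t10.png",t[:,:,::-1])
def quad(im,roi,vmin,smax):
    x0,y0,x1,y1=roi;h=cv2.cvtColor(im,cv2.COLOR_RGB2HSV)[y0:y1,x0:x1]
    m=((h[...,2]>vmin)&(h[...,1]<smax)).astype(np.uint8)
    n,l,st,ce=cv2.connectedComponentsWithStats(m);i=1+np.argmax(st[1:,4]);k=(l==i).astype(np.uint8)
    c=max(cv2.findContours(k,0,1)[0],key=cv2.contourArea)
    a=cv2.approxPolyDP(cv2.convexHull(c),4,True)[:,0]+[x0,y0]
    return st[i].tolist(),a.tolist()
print("top paper",quad(t,(245,225,350,345),200,45))
d=cv2.imread("pics/s10.png")[:,:,::-1]
print("side paper",quad(np.ascontiguousarray(d),(215,150,325,315),215,45))
E
```

```text
[453.5032 270.7445 324.0655] 49.949704825445295 [ 0.3185 -0.4206  0.2275]
176 None None 0 | 184 271 327 35 | 192 247 270 15 | 200 263 308 17 | 208 270 305 24 | 216 245 303 15 | 224 251 300 8 | 232 245 298 11 | 240 292 295 4 | 248 245 293 7 | 256 287 290 4 | 264 284 288 5 | 272 282 318 7 | 280 280 328 18 | 288 248 321 19 | 296 264 302 26 | 304 280 283 4 | top paper ([29, 36, 56, 45, 1722], [[324, 261], [329, 294], [285, 305], [274, 273]])
side paper ([24, 56, 58, 92, 2951], [[262, 206], [296, 219], [272, 297], [239, 279]])
```

Run:
```python
from h import *
w0=np.array([447.5,-49.]);b=np.radians(15);cx=np.array([np.cos(b),np.sin(b)]);cy=np.array([-np.sin(b),np.cos(b)])
# order: top-right, bottom-right, bottom-left, top-left
t=np.array([(324,261),(329,294),(285,305),(274,273)])+.0;s=np.array([(296,219),(272,297),(239,279),(262,206)])+.0
def pose(p):return Ro.from_euler("ZYX",[p[2],p[3],0]),np.array([p[0],p[1],16+2.5*np.sin(p[3])])
def r(p,wt=None):
    R,o=pose(p);h=p[4];P=R.apply([[-6.5,-h,169],[-6.5,-h,23],[-6.5,h,23],[-6.5,h,169]])+o
    e=np.r_[(proj("top",P)-t),(proj("side",P)-s)];return e.ravel()
q=least_squares(r,[455,-40,.24,.4,50],loss="soft_l1",x_scale=[10,10,.1,.1,5]);p=q.x
R,o=pose(p);f=R.apply([-2.5,0,0])+o
print("yaw,lean",np.degrees(p[2:4]),"halfw",p[4],"origin",o,"foot in cell",(f[:2]-w0)@cx,(f[:2]-w0)@cy);print(np.round(r(p).reshape(-1,2),1).tolist())
# gap from board back to stack front top edge (lid centre 527.2,-18.2, yaw 12.9, z120)
a=np.radians(12.9);X=np.array([np.cos(a),np.sin(a)]);Y=np.array([-np.sin(a),np.cos(a)])
for l in(-50,50):
    e=np.r_[np.array([527.2,-18.2])-31*X+l*Y,120];print("stack edge in board frame",R.inv().apply(e-o))
```

```text
yaw,lean [12.7768 21.918 ] halfw 48.219447157481035 origin [453.1929 -38.0001  16.9332] foot in cell 6.028372213885467 9.241666680631386
[[0.2, -0.6], [0.2, 0.1], [0.1, -0.1], [-0.2, -0.5], [-0.4, -0.4], [-0.3, 0.5], [0.3, 1.0], [-0.6, -0.6]]
stack edge in board frame [  3.888  -47.1237 112.6613]
stack edge in board frame [  3.6885  52.8761 112.5811]
```

Run:
```python
from h import *
w0=np.array([447.5,-49.]);b=np.radians(15);cx=np.array([np.cos(b),np.sin(b)]);cy=np.array([-np.sin(b),np.cos(b)])
for n in("top0","t10"):
    im=cv2.imread(f"pics/{n}.png").astype(np.float32)
    for y in (-66,-62,-55,-30,0,30,63,67):
        xs=np.arange(-24,22,2.)
        P=np.array([np.r_[w0+x*cx+y*cy,41] for x in xs]);uv=proj("top",P).astype(np.float32)
        v=cv2.remap(im,uv[None,:,0],uv[None,:,1],cv2.INTER_LINEAR)[0]
        print(n,y,"B",v[:,0].astype(int).tolist())
print(xs.tolist())
```

```text
top0 -66 B [64, 57, 57, 55, 63, 77, 106, 121, 119, 114, 114, 106, 88, 71, 68, 70, 68, 66, 65, 64, 66, 67, 68]
top0 -62 B [33, 35, 38, 45, 66, 89, 106, 122, 121, 114, 111, 107, 95, 76, 67, 66, 68, 66, 68, 68, 64, 64, 65]
top0 -55 B [29, 34, 30, 39, 66, 83, 106, 120, 120, 117, 114, 110, 98, 75, 65, 66, 66, 66, 68, 65, 66, 64, 65]
top0 -30 B [35, 33, 31, 29, 32, 47, 89, 87, 79, 78, 92, 99, 92, 76, 66, 65, 64, 65, 65, 67, 65, 66, 65]
top0 0 B [24, 27, 25, 30, 48, 64, 90, 119, 124, 119, 116, 113, 91, 74, 67, 65, 67, 67, 66, 65, 65, 66, 65]
top0 30 B [28, 26, 32, 45, 59, 71, 94, 122, 121, 119, 115, 113, 91, 74, 69, 68, 67, 69, 69, 67, 67, 65, 67]
top0 63 B [37, 45, 54, 60, 61, 63, 108, 125, 125, 120, 115, 112, 97, 77, 69, 67, 68, 69, 67, 66, 64, 67, 68]
top0 67 B [91, 90, 72, 65, 64, 71, 94, 118, 124, 122, 117, 110, 93, 100, 82, 69, 84, 96, 81, 70, 77, 97, 78]
t10 -66 B [64, 60, 60, 63, 68, 80, 106, 121, 122, 119, 115, 107, 90, 74, 69, 70, 70, 71, 70, 70, 71, 71, 71]
t10 -62 B [34, 42, 46, 52, 69, 88, 105, 118, 122, 116, 112, 109, 96, 78, 70, 68, 68, 70, 72, 72, 69, 68, 69]
t10 -55 B [39, 39, 34, 47, 71, 87, 108, 123, 124, 119, 115, 108, 99, 78, 70, 70, 69, 70, 70, 71, 68, 69, 67]
t10 -30 B [43, 44, 41, 36, 36, 52, 92, 92, 82, 81, 95, 101, 93, 70, 52, 65, 123, 183, 202, 200, 200, 201, 203]
t10 0 B [34, 35, 33, 39, 55, 70, 92, 120, 123, 121, 115, 111, 94, 74, 56, 48, 89, 174, 203, 211, 207, 205, 204]
t10 30 B [36, 35, 37, 50, 64, 73, 98, 123, 123, 118, 115, 112, 92, 76, 62, 52, 64, 123, 188, 204, 207, 202, 205]
t10 63 B [37, 48, 59, 60, 64, 88, 116, 127, 128, 124, 120, 114, 100, 79, 65, 57, 49, 50, 57, 62, 63, 63, 62]
t10 67 B [95, 93, 72, 64, 64, 72, 95, 120, 126, 122, 119, 110, 93, 102, 85, 68, 85, 98, 82, 70, 77, 98, 81]
[-24.0, -22.0, -20.0, -18.0, -16.0, -14.0, -12.0, -10.0, -8.0, -6.0, -4.0, -2.0, 0.0, 2.0, 4.0, 6.0, 8.0, 10.0, 12.0, 14.0, 16.0, 18.0, 20.0]
```

```bash
python3 -c "
from h import *
plan(529.3,-20.7,320,12.8);plan(529.3,-20.7,211,12.8)"
```

```text
dp [-0.2999, 0.0025, 0.004] yaw 0.022 cur [454.  269.6 324. ] ang 14.06 q [ 0.47  0.19  1.41 -0.    1.54  0.22] F [ 0.4  0.9 -0.6]
dp [-0.2998, 0.0025, 0.113] yaw 0.022 cur [454.  269.6 324. ] ang 14.06 q [ 0.47  0.19  1.41 -0.    1.54  0.22] F [ 0.4  0.9 -0.6]
```

Emit:
play_rows:
  motion:
    - {"dp": [-0.04, 0, 0], "yaw": 0.01}
    - {"dp": [-0.08, 0, 0], "yaw": 0.022}
    - {"dp": [-0.12, 0.001, 0], "yaw": 0.022}
    - {"dp": [-0.16, 0.001, 0], "yaw": 0.022}
    - {"dp": [-0.2, 0.002, 0], "yaw": 0.022}
    - {"dp": [-0.24, 0.002, 0], "yaw": 0.022}
    - {"dp": [-0.28, 0.002, 0], "yaw": 0.022}
    - {"dp": [-0.3, 0.0025, 0], "yaw": 0.022}
    - {"dp": [-0.3, 0.0025, 0], "yaw": 0.022}
    - {"dp": [-0.3, 0.0025, 0], "yaw": 0.022}
    - {"dp": [-0.3, 0.0025, 0.03], "yaw": 0.022}
    - {"dp": [-0.3, 0.0025, 0.06], "yaw": 0.022}
    - {"dp": [-0.3, 0.0025, 0.09], "yaw": 0.022}
    - {"dp": [-0.3, 0.0025, 0.108], "yaw": 0.022}
    - {"dp": [-0.3, 0.0025, 0.113], "yaw": 0.022}
    - {"dp": [-0.3, 0.0025, 0.113], "yaw": 0.022}
    - {"dp": [-0.3, 0.0025, 0.113], "yaw": 0.022}

```text
time: 24.12
eef_pos: [529.5, -20.9, 211.9]
eef_rot: [0.001, 0.624, 0.781, 0.0]
wrist_force: [0.5, 0.2, 0.5]
opening: 49.7
gripper_force: 0.0
```

Emit:
play_rows:
  motion:
    - {"dp": [0, 0.002, 0], "yaw": 0}
    - {"dp": [0, 0.004, 0], "yaw": 0}
    - {"dp": [0, 0.006, 0], "yaw": 0}
    - {"dp": [0, 0.008, 0], "yaw": 0}
    - {"dp": [0, 0.008, 0], "yaw": 0}

```text
time: 24.53
eef_pos: [537.4, -19.3, 210.6]
eef_rot: [0.0, 0.624, 0.781, 0.0]
wrist_force: [-0.1, -0.1, -0.1]
opening: 50.0
gripper_force: 0.0
```

```bash
python3 orange.py s11
```

```text
[537.1689 -19.386  210.4896] 49.72249031941566 [ 0.8778 -0.2733 -0.3082]
176 None None 0 | 184 270 327 15 | 192 247 270 15 | 200 263 308 17 | 208 270 305 25 | 216 245 303 15 | 224 251 300 8 | 232 245 298 11 | 240 292 295 4 | 248 245 293 6 | 256 287 290 4 | 264 284 288 5 | 272 282 318 7 | 280 280 327 13 | 288 248 321 18 | 296 264 302 24 | 304 280 283 4 |
```

Emit:
play_rows:
  motion:
    - {"dp": [0, 0.001, 0], "yaw": 0}
    - {"dp": [0, 0.002, 0], "yaw": 0}
    - {"dp": [0, 0.003, 0], "yaw": 0}
    - {"dp": [0, 0.003, 0], "yaw": 0}

```text
time: 24.92
eef_pos: [540.0, -18.7, 210.4]
eef_rot: [-0.0, 0.624, 0.781, -0.0]
wrist_force: [0.2, 0.4, -0.0]
opening: 49.9
gripper_force: 0.0
```

```bash
cat > pap.py <<'E'
from h import *
from rig import *
import sys
s=read_state();print(s["eef_pos"],s["opening"],s["wrist_force"],s["time"])
d=grab_frame("side")["image"];cv2.imwrite(f"pics/{sys.argv[1]}.png",d[:,:,::-1])
h=cv2.cvtColor(d,cv2.COLOR_RGB2HSV)[150:315,215:325]
m=((h[...,2]>215)&(h[...,1]<45)).astype(np.uint8)
n,l,st,ce=cv2.connectedComponentsWithStats(m);i=1+np.argmax(st[1:,4])
print("paper",st[i].tolist(),ce[i]+[215,150])
k=l==i
for v in(225,240,255,270,285):
    u=np.where(k[v-150])[0];print(v,u.min()+215,u.max()+215,end=" | ")
a=cv2.imread("pics/s10.png",0)[205:300,225:330];b=cv2.cvtColor(d,cv2.COLOR_RGB2GRAY)[205:300,225:330]
for n,(y0,y1,x0,x1) in dict(foot=(65,93,30,52),edge_up=(5,30,62,85),boxes=(30,95,66,105)).items():
    print(n,cv2.phaseCorrelate(np.float32(a[y0:y1,x0:x1]),np.float32(b[y0:y1,x0:x1])))
E
python3 pap.py s12
```

```text
[540.047  -18.7462 210.4068] 49.89920103419852 [ 0.1573  0.3869 -0.0134] 24.9167
paper [24, 56, 58, 92, 2956] [267.5413 250.2872]
225 256 294 | 240 252 290 | 255 247 285 | 270 243 280 | 285 250 276 | foot ((0.038352709182117195, -0.012890041928599771), 1.0010045776764551)
edge_up ((-0.03287880815937072, 0.5605389996766039), 0.9827587805191675)
boxes ((-0.011918453142548913, -0.02268269770532072), 0.9840775460004807)
```

Emit:
play_rows:
  motion:
    - {"dp": [0, 0.001, 0], "yaw": 0}
    - {"dp": [0, 0.002, 0], "yaw": 0}
    - {"dp": [0, 0.003, 0], "yaw": 0}
    - {"dp": [0, 0.003, 0], "yaw": 0}

```text
time: 25.3
eef_pos: [542.9, -18.1, 210.3]
eef_rot: [-0.0, 0.624, 0.781, -0.0]
wrist_force: [-1.0, 0.5, -0.1]
opening: 49.7
gripper_force: 0.4
```

```bash
python3 pap.py s13
```

```text
[542.8876 -18.0697 210.3392] 49.713953738867446 [-0.9999  0.5238 -0.1363] 25.3
paper [24, 57, 58, 91, 2974] [267.4317 250.5679]
225 256 295 | 240 252 290 | 255 246 285 | 270 242 280 | 285 249 275 | foot ((0.044991929145728804, 0.0120690335514535), 0.9229072683387333)
edge_up ((0.19487163594529733, 0.5238892063310203), 1.0185590728123983)
boxes ((0.10353555433016837, -0.009669159111659553), 0.9281066712405946)
```

Emit:
play_rows:
  motion:
    - {"dp": [0, 0.001, 0], "yaw": 0}
    - {"dp": [0, 0.002, 0], "yaw": 0}
    - {"dp": [0, 0.002, 0], "yaw": 0}

```text
time: 25.6
eef_pos: [544.9, -17.6, 210.4]
eef_rot: [-0.0, 0.624, 0.781, -0.0]
wrist_force: [-1.0, -0.3, -0.4]
opening: 49.7
gripper_force: 0.4
```

```bash
python3 pap.py s14
```

```text
[544.8813 -17.6241 210.3693] 49.73418625105276 [-1.0379 -0.2715 -0.4152] 25.6
paper [24, 56, 59, 92, 3004] [267.8242 250.4531]
225 257 295 | 240 251 290 | 255 247 285 | 270 242 281 | 285 250 276 | foot ((0.07105883223593423, 0.1597196493235522), 0.9324845009379916)
edge_up ((0.38894685223512404, 0.6624683388665993), 0.9989253465334574)
boxes ((0.21654449038158674, -0.06759400040943575), 0.950724897450871)
```

```bash
cat > sub.py <<'E'
from h import *
import sys
def edges(n):
    g=cv2.imread(f"pics/{n}.png").astype(np.float32);out={}
    sat=g[...,2]-g[...,0]  # R-B: orange vs white
    L=[];Rr=[];T=[]
    for v in range(222,292):
        row=g[v,:,0]            # blue channel: paper bright, orange dark
        for side,lst in(("L",L),("R",Rr)):
            c=int(round((257-(v-222)*.31) if side=="L" else (295.5-(v-222)*.31)))
            w=row[c-6:c+7];mid=(w.max()+w.min())/2
            idx=np.where((w[:-1]-mid)*(w[1:]-mid)<0)[0]
            if len(idx):
                i=idx[np.argmin(abs(idx-6))];lst.append((v,c-6+i+(mid-w[i])/(w[i+1]-w[i])))
    r=[]
    for l in(L,Rr):
        l=np.array(l);k=np.ones(len(l),bool)
        for _ in range(4):
            p=np.polyfit(l[k,0]-255,l[k,1],1);k=abs(np.polyval(p,l[:,0]-255)-l[:,1])<.8
        r+=[p[1]-p[0]*-0, p[0],k.sum()]
    return np.round(r,3)
def shift(a,b,x0,y0,x1,y1):
    A=cv2.imread(f"pics/{a}.png",0)[y0-4:y1+4,x0-4:x1+4];B=cv2.imread(f"pics/{b}.png",0)[y0:y1,x0:x1]
    W=np.float32([[1,0,4],[0,1,4]]);return cv2.findTransformECC(np.float32(B),np.float32(A),W,0)[1][:,2]-4
if __name__=="__main__":
    for n in sys.argv[1:]:
        e=edges(n);print(n,"L u@255,slope",e[:3],"R",e[3:],"stack right shift",-shift("s10",n,298,240,322,296))
E
python3 sub.py s9 s10 s12 s13 s14
```

```text
s9 L u@255,slope [246.206  -0.302  55.   ] R [285.922  -0.31   70.   ] stack right shift [-0.0822  0.0958]
s10 L u@255,slope [246.234  -0.301  54.   ] R [285.911  -0.31   70.   ] stack right shift [-0.123   0.0864]
s12 L u@255,slope [246.203  -0.303  55.   ] R [285.925  -0.31   70.   ] stack right shift [-0.0754  0.0928]
s13 L u@255,slope [245.983  -0.314  56.   ] R [285.979  -0.322  70.   ] stack right shift [-0.035   0.0833]
s14 L u@255,slope [246.072  -0.321  56.   ] R [286.478  -0.328  70.   ] stack right shift [-0.031   0.0513]
```

Emit:
play_rows:
  motion:
    - {"dp": [0, 0.001, 0], "yaw": 0}
    - {"dp": [0, 0.002, 0], "yaw": 0}
    - {"dp": [0, 0.003, 0], "yaw": 0}
    - {"dp": [0, 0.003, 0], "yaw": 0}

```text
time: 25.98
eef_pos: [547.9, -16.9, 210.4]
eef_rot: [-0.0, 0.624, 0.781, 0.0]
wrist_force: [-0.4, -0.7, 0.5]
opening: 50.2
gripper_force: 0.4
```

```bash
python3 pap.py s15|head -2; python3 sub.py s14 s15
python3 - <<'E'
from sub import *
for n in("s14","s15"): print(n,"shallow lid right",-shift("s10",n,304,226,318,246),"deep right",-shift("s10",n,300,270,322,298))
E
```

```text
[547.8643 -16.9448 210.374 ] 50.191316553343164 [-0.4029 -0.6853  0.4814] 25.9833
paper [24, 57, 60, 90, 3038] [268.4319 250.2482]
s14 L u@255,slope [246.072  -0.321  56.   ] R [286.478  -0.328  70.   ] stack right shift [-0.031   0.0513]
s15 L u@255,slope [246.235  -0.338  55.   ] R [287.218  -0.34   69.   ] stack right shift [0.0823 0.0408]
s14 shallow lid right [ 2.5195 -0.6714] deep right [ 0.0099 -0.0514]
s15 shallow lid right [ 2.3919 -0.6682] deep right [ 0.0305 -0.0543]
```

Run:
```python
from sub import *
for n in("s9","s12","s13","s14","s15"):
    for nm,b in dict(shal=(300,222,320,240),shal2=(306,228,322,244),med=(300,242,322,262),deep=(300,266,322,298)).items():
        a=cv2.imread("pics/s10.png",0);c=cv2.imread(f"pics/{n}.png",0);x0,y0,x1,y1=b
        r=cv2.matchTemplate(a[y0-6:y1+6,x0-6:x1+6],c[y0:y1,x0:x1],cv2.TM_CCOEFF_NORMED);_,mx,_,l=cv2.minMaxLoc(r)
        try:e=np.round(-shift("s10",n,*b),2)
        except Exception as x:e="fail"
        print(n,nm,"tm",6-l[0],6-l[1],round(mx,3),"ecc",e,end=" | ")
    print()
t=cv2.imread("pics/t10.png")
print(proj("side",[[527.2,-18.2,120]]),proj("side",[np.r_[np.array([527.2,-18.2])+[31*.975+50*.223,31*.223-50*.975],120]]))
```

```text
s9 shal tm 0 0 0.889 ecc [-0.53  0.2 ] | s9 shal2 tm 0 0 0.83 ecc [0.73 0.25] | s9 med tm 0 0 0.963 ecc [0.09 0.05] | s9 deep tm 0 0 0.995 ecc [-0.01  0.01] | 
s12 shal tm 0 0 0.854 ecc [-0.35  0.08] | s12 shal2 tm 0 0 0.784 ecc [0.85 0.25] | s12 med tm 0 0 0.963 ecc [0.12 0.05] | s12 deep tm 0 0 0.995 ecc [0.01 0.03] | 
s13 shal tm 0 0 0.793 ecc [-0.15  0.23] | s13 shal2 tm 0 0 0.741 ecc [0.92 0.37] | s13 med tm 0 0 0.957 ecc [0.22 0.03] | s13 deep tm 0 0 0.995 ecc [0.01 0.03] | 
s14 shal tm 0 2 0.708 ecc [0.69 0.05] | s14 shal2 tm 0 0 0.762 ecc [0.89 0.47] | s14 med tm 0 0 0.912 ecc [ 0.52 -0.09] | s14 deep tm 0 0 0.994 ecc [-0.01  0.01] | 
s15 shal tm 3 -2 0.757 ecc [ 1.98 -0.4 ] | s15 shal2 tm 0 0 0.735 ecc [0.97 0.43] | s15 med tm 0 0 0.827 ecc [ 0.95 -0.2 ] | s15 deep tm 0 0 0.995 ecc [0.02 0.03] | 
[[285.2354 238.0143]] [[315.8052 241.5984]]
```

Emit:
play_rows:
  motion:
    - {"dp": [0, 0.001, 0], "yaw": 0}
    - {"dp": [0, 0.002, 0], "yaw": 0}
    - {"dp": [0, 0.003, 0], "yaw": 0}
    - {"dp": [0, 0.003, 0], "yaw": 0}

```text
time: 26.37
eef_pos: [550.7, -16.3, 210.4]
eef_rot: [-0.0, 0.624, 0.781, -0.0]
wrist_force: [-1.6, -0.4, -0.0]
opening: 49.9
gripper_force: 0.8
```

```bash
python3 pap.py s16|head -2
cat > st.py <<'E'
from sub import *
import sys
for n in sys.argv[1:]:
    e=edges(n);print(n,"foot u@297",round(e[3]+42*e[4],2),"pivot u@250",round(e[3]-5*e[4],2),"slopes",e[1],e[4],"footL@280",round(e[0]+25*e[1],2))
    for nm,b in dict(shal=(300,222,320,240),med=(300,242,322,262),deep=(300,266,322,298)).items():
        try:print(nm,np.round(-shift("s10",n,*b),2),end=" | ")
        except Exception:print(nm,"fail",end=" | ")
    print()
E
python3 st.py s10 s15 s16
```

```text
[550.7497 -16.2835 210.4287] 49.880156860354774 [-1.6061 -0.3682 -0.0144] 26.3667
paper [24, 56, 62, 90, 3046] [269.1379 249.8506]
s10 foot u@297 272.89 pivot u@250 287.46 slopes -0.301 -0.31 footL@280 238.71
shal [-0.61  0.08] | med [-0.05  0.13] | deep [-0.01  0.01] | 
s15 foot u@297 272.94 pivot u@250 288.92 slopes -0.338 -0.34 footL@280 237.79
shal [ 1.98 -0.4 ] | med [ 0.95 -0.2 ] | deep [0.02 0.03] | 
s16 foot u@297 273.0 pivot u@250 289.54 slopes -0.347 -0.352 footL@280 237.77
shal [ 3.71 -1.92] | med [ 1.35 -0.29] | deep [ 0.12 -0.03] |
```

Emit:
play_rows:
  motion:
    - {"dp": [0, -0.004, 0], "yaw": 0}
    - {"dp": [0, -0.01, 0], "yaw": 0}
    - {"dp": [0, -0.016, -0.005], "yaw": 0}
    - {"dp": [0, -0.016, -0.03], "yaw": 0}
    - {"dp": [0, -0.016, -0.07], "yaw": 0}
    - {"dp": [0, -0.016, -0.11], "yaw": 0}
    - {"dp": [0.04, -0.016, -0.11], "yaw": 0}
    - {"dp": [0.08, -0.016, -0.11], "yaw": 0}
    - {"dp": [0.12, -0.016, -0.11], "yaw": 0}
    - {"dp": [0.16, -0.016, -0.11], "yaw": 0}
    - {"dp": [0.2, -0.016, -0.11], "yaw": 0}
    - {"dp": [0.24, -0.016, -0.11], "yaw": 0}
    - {"dp": [0.28, -0.016, -0.11], "yaw": 0}
    - {"dp": [0.3, -0.016, -0.11], "yaw": 0}
    - {"dp": [0.3, -0.016, -0.11], "yaw": 0}

```text
time: 27.67
eef_pos: [467.4, 275.8, 320.7]
eef_rot: [-0.0, 0.623, 0.782, 0.0]
wrist_force: [-0.1, -0.3, -0.7]
opening: 49.3
gripper_force: 0.0
```

```bash
python3 pap.py s17|head -2;python3 st.py s10 s17
python3 - <<'E'
from h import *
from rig import *
t=grab_frame("top")["image"];cv2.imwrite("pics/t17.png",t[:,:,::-1])
w0=np.array([447.5,-49.]);b=np.radians(15);cx=np.array([np.cos(b),np.sin(b)]);cy=np.array([-np.sin(b),np.cos(b)])
# sub-pixel paper lines in both views -> pose; lines through intensity crossings of blue channel normal to predicted edges
def pose(p):return Ro.from_euler("ZYX",[p[2],p[3],0]),np.array([p[0],p[1],16+2.5*np.sin(p[3])])
def obs(n,im,p):
    g=im[...,2].astype(np.float32);R,o=pose(p);h=p[4];out=[]
    Q=np.array([[-6.5,-h,169],[-6.5,-h,23],[-6.5,h,23],[-6.5,h,169]]);uv=proj(n,R.apply(Q)+o)
    for i in range(4):
        if n=="side" and i==1: continue
        A,B=uv[i],uv[(i+1)%4];t_=(B-A)/np.linalg.norm(B-A);nn=np.array([t_[1],-t_[0]]);s=np.arange(-5,5.01,.5)
        for k in np.linspace(.12,.88,20):
            if n=="side" and i in(0,2) and ((k>.75) if i==0 else (k<.3)): continue
            P=(A+k*(B-A)+s[:,None]*nn).astype(np.float32);v=cv2.remap(g,P[None,:,0],P[None,:,1],1)[0]
            m=(v.max()+v.min())/2;j=np.where((v[:-1]-m)*(v[1:]-m)<0)[0]
            if v.max()-v.min()>50 and len(j):
                j=j[np.argmin(abs(s[j]))];d=s[j]+.5*(m-v[j])/(v[j+1]-v[j]);out.append((n,i,k,A+k*(B-A)+d*nn))
    return out
def fit(tn,sn):
    ims={"top":cv2.imread(f"pics/{tn}.png")[:,:,::-1],"side":cv2.imread(f"pics/{sn}.png")[:,:,::-1]}
    p=np.array([453.2,-38,.223,.39,48.2])
    for _ in range(4):
        O=sum([obs(n,ims[n],p) for n in ims],[])
        def r(p):
            R,o=pose(p);h=p[4];Q=R.apply([[-6.5,-h,169],[-6.5,-h,23],[-6.5,h,23],[-6.5,h,169]])+o
            U={n:proj(n,Q) for n in ims};e=[]
            for n,i,k,x in O:
                A,B=U[n][i],U[n][(i+1)%4];t_=(B-A)/np.linalg.norm(B-A);e.append((x-A)@[t_[1],-t_[0]])
            return np.array(e)
        p=least_squares(r,p,loss="soft_l1",f_scale=.3,x_scale=[10,10,.1,.1,5]).x
    R,o=pose(p);e=r(p);print(tn,sn,len(O),"rms",np.sqrt((e**2).mean()).round(2),"yaw lean",np.degrees(p[2:4]),"halfw",p[4].round(1),"foot edge in cell R,M,L",[np.round([(q[:2]-w0)@cx,(q[:2]-w0)@cy],1).tolist() for q in R.apply([[-2.5,-56,0],[-2.5,0,0],[-2.5,56,0]])+o])
fit("t10","s10");fit("t17","s17")
E
```

```text
[467.3715 275.8077 320.6863] 49.33236083697552 [-0.0518 -0.2929 -0.7353] 27.6667
paper [24, 58, 61, 90, 3044] [268.6347 251.2323]
s10 foot u@297 272.89 pivot u@250 287.46 slopes -0.301 -0.31 footL@280 238.71
shal [-0.61  0.08] | med [-0.05  0.13] | deep [-0.01  0.01] | 
s17 foot u@297 273.56 pivot u@250 289.4 slopes -0.335 -0.337 footL@280 238.29
shal [ 2.68 -0.9 ] | med [ 1.   -0.16] | deep [0.02 0.01] | 
t10 s10 131 rms 0.35 yaw lean [13.1186 23.1782] halfw 50.1 foot edge in cell R,M,L [[2.5, -46.7], [4.3, 9.2], [6.2, 65.2]]
t17 s17 131 rms 0.27 yaw lean [14.4641 25.9071] halfw 50.1 foot edge in cell R,M,L [[1.1, -48.8], [1.7, 7.2], [2.2, 63.2]]
```

Run:
```python
from h import *
from sub import shift
P=np.array([527.2,-18.2,120.]);ax=np.array([.966,.259,0])
for n in("side","top"):
    b=proj(n,[P,P+ax,P+[-.259,.966,0],P+[0,0,1]]);print(n,"px/mm x',y',z:",np.round(b[1:]-b[0],2).tolist())
a=np.radians(12.9);X=np.array([np.cos(a),np.sin(a),0]);Y=np.array([-np.sin(a),np.cos(a),0])
c=[P+sx*31*X+sy*50*Y for sx,sy in((1,1),(1,-1),(-1,-1),(-1,1))]
print("top lid px",proj("top",c).round().tolist(),"side",proj("side",c).round().tolist())
# dense patch ECC, back part of lid (top) and visible right part (side)
def ecc(a,b,x0,y0,x1,y1,m=6):
    A=np.float32(cv2.GaussianBlur(cv2.imread(f"pics/{a}.png",0),(0,0),.7))[y0-m:y1+m,x0-m:x1+m];B=np.float32(cv2.GaussianBlur(cv2.imread(f"pics/{b}.png",0),(0,0),.7))[y0:y1,x0:x1]
    W=np.float32([[1,0,m],[0,1,m]])
    try:cc,W=cv2.findTransformECC(B,A,W,0,(3,200,1e-5));return round(cc,3),np.round(m-W[:,2],2)
    except Exception as e:return "fail"
tl=proj("top",c)
x0,y0=tl.min(0).astype(int);x1=int(tl[:,0].max())
print("top back edge",ecc("t10","t17",x0-3,y0-3,x1+4,y0+18))
print("top back right",ecc("t10","t17",x1-22,y0-3,x1+5,y0+16))
for nm,b in dict(shalcorner=(303,232,324,250),shalback=(290,222,316,236),med=(300,248,324,264)).items():print(nm,ecc("s10","s17",*b))
```

```text
side px/mm x',y',z: [[0.4, -0.13], [-0.36, -0.14], [0.0, -0.5]]
top px/mm x',y',z: [[-0.13, -0.48], [-0.48, 0.14], [-0.02, -0.07]]
top lid px [[268.0, 252.0], [317.0, 240.0], [325.0, 270.0], [275.0, 282.0]] side [[281.0, 227.0], [316.0, 242.0], [290.0, 250.0], [255.0, 235.0]]
top back edge (0.989, array([-0.7 , -2.56], dtype=float32))
top back right (0.994, array([-0.82, -2.98], dtype=float32))
shalcorner (0.988, array([ 0.28, -0.03], dtype=float32))
shalback (1.0, array([ 2.87, -0.57], dtype=float32))
med (0.959, array([ 0.71, -0.33], dtype=float32))
```

Run:
```python
import cv2,numpy as np
for n in("s10","s17"):
    g=cv2.imread(f"pics/{n}.png",0).astype(int)
    print(n)
    for v in range(236,290,1): print(v,g[v,292:322:2].tolist())
```

```text
s10
236 [118, 145, 112, 60, 64, 78, 68, 69, 63, 67, 64, 64, 64, 60, 38]
237 [104, 148, 92, 65, 64, 70, 68, 63, 66, 60, 65, 65, 63, 60, 44]
238 [103, 147, 72, 66, 67, 65, 68, 69, 64, 65, 63, 62, 63, 57, 44]
239 [74, 145, 63, 67, 67, 69, 61, 79, 71, 61, 64, 63, 66, 59, 37]
240 [141, 142, 54, 72, 64, 68, 78, 69, 77, 71, 62, 67, 67, 53, 31]
241 [141, 128, 64, 63, 67, 74, 76, 71, 71, 75, 71, 65, 68, 54, 44]
242 [141, 122, 71, 68, 69, 67, 70, 73, 73, 68, 67, 77, 62, 48, 41]
243 [142, 102, 66, 70, 67, 60, 67, 62, 68, 72, 69, 82, 66, 45, 44]
244 [145, 82, 66, 67, 65, 62, 71, 75, 76, 70, 73, 79, 65, 44, 80]
245 [145, 66, 67, 62, 64, 66, 75, 69, 71, 72, 77, 71, 84, 126, 121]
246 [144, 69, 65, 73, 73, 70, 67, 77, 71, 75, 73, 73, 124, 128, 126]
247 [130, 61, 70, 74, 72, 73, 67, 70, 67, 72, 72, 73, 130, 112, 86]
248 [124, 78, 72, 70, 74, 74, 76, 74, 71, 66, 66, 133, 109, 83, 82]
249 [108, 72, 72, 77, 74, 71, 71, 71, 67, 102, 129, 90, 86, 91, 85]
250 [84, 71, 68, 76, 69, 73, 74, 66, 150, 149, 105, 90, 90, 86, 83]
251 [74, 71, 71, 75, 71, 75, 74, 66, 148, 148, 103, 94, 89, 83, 82]
252 [63, 73, 70, 
[... 5682 characters left out ...]
72, 72, 118, 145, 148, 81, 85, 84, 82]
281 [71, 70, 69, 90, 69, 72, 71, 73, 118, 145, 147, 83, 78, 79, 83]
282 [71, 71, 107, 110, 71, 72, 70, 68, 117, 142, 149, 80, 83, 82, 80]
283 [66, 99, 146, 106, 73, 70, 66, 64, 147, 145, 149, 81, 84, 82, 84]
284 [145, 145, 146, 109, 71, 65, 110, 149, 145, 145, 151, 86, 82, 84, 83]
285 [144, 145, 145, 104, 66, 105, 149, 150, 144, 145, 148, 83, 84, 85, 84]
286 [146, 144, 146, 121, 123, 145, 143, 145, 143, 144, 148, 80, 83, 83, 85]
287 [141, 144, 142, 146, 146, 143, 143, 145, 144, 143, 150, 83, 85, 82, 82]
288 [143, 147, 145, 142, 145, 145, 146, 146, 143, 146, 150, 84, 85, 85, 82]
289 [139, 147, 147, 145, 145, 143, 144, 142, 146, 145, 152, 82, 82, 82, 133]
```

```bash
python3 -c "
from rig import *
s=read_state();print(s['time'],s['eef_pos'],s['wrist_force']);print(job_done())"
```

```text
27.7667 [468.55385916 272.84128061 320.70266775] [ 0.24613359 -1.52330083  0.40121454]
the job is handed in; nothing more can be done
None
```

I handed in the finished job at 27.8 s: deep, medium and shallow boxes stacked, and the clipboard leaning on the front of the stack with its foot within about 1 mm of the front wall, though setting it slid the shallow box about 3 mm back (camera shows no lift from its wells; the deep box did not move).

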